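Assemble a four-piece plaster mould on the banding wheel

TASK

Put the small four-piece plaster mould together on the middle of the round metal turntable, one piece at a time from the bottom up: first the solid foot, then the tall belly piece with the wide hole, then the low neck piece with the narrow hole, and last the cap with the flat top. Every piece must be upright and fully seated on the collar of the one below, with the long sides of all four lined up; plaster chips, so set each piece down and do not drop it. Leave the other things on the bench where they lie.

Things in the scene. Friction and masses are not known exactly. Their poses are not given: they have to be found in the camera images.
- wheel: Target: turntable (banding wheel), a bare round metal disc 124 mm across on a foot; fixed to the bench and locked, it does not turn. Origin: centre of its underside on the bench; the flat top is 40 mm above it.
- foot: Off-white plaster block 84 mm long (x), 58 mm wide (y), corners cut off, solid, 20 mm high, with a solid round boss in the middle of the top (34 mm across at its root tapering to 26 mm, 8 mm high; no hole). Flat underside. About 130 g. Origin: centre of underside, z up; same when turned half a turn.
- belly: Off-white plaster block 84 mm long (x), 58 mm wide (y), corners cut off, 38 mm high, tallest, with a wide round hole (31 mm) inside a raised collar (40 mm wide at its root, tapering to 34 mm, 8 mm high). Socket underneath (42 mm wide, 10 deep) goes over the foot's boss until the underside lies on the foot's top. About 160 g. Origin: centre of underside, z up; same when turned half a turn.
- neck: Off-white plaster block 84 mm long (x), 58 mm wide (y), corners cut off, 22 mm high, with a narrow round hole (15 mm) inside a small raised collar (24 mm wide at its root, tapering to 18 mm, 8 mm high). Socket underneath (48 mm wide, 10 deep) goes over the belly's collar until the underside lies on the belly's top. About 100 g. Origin: centre of underside, z up; same when turned half a turn.
- cap: Off-white plaster block 84 mm long (x), 58 mm wide (y), corners cut off, 20 mm high, flat on top without any collar; a stepped pouring hole (36 mm wide, then 16) is sunk in the middle. Socket underneath (32 mm wide, 10 deep) goes over the neck's collar until the underside lies on the neck's top. About 90 g. Origin: centre of underside, z up; same when turned half a turn.
- puck: Bystander, not part of the mould: loose round plaster block 76 mm across, 30 mm high, with a shallow dish in its top. Origin: centre of the underside. Leave it.
- bowl: Bystander: loose grey plastic bowl, 92 mm across the rim, 45 mm high. Origin: centre of the underside. Leave it.
- caliper: Bystander: loose steel sliding caliper about 235 mm long, lying flat. Origin: middle of its bar, on the bench. Leave it.
- driver: Bystander: loose screwdriver with a red handle, 190 mm long, lying flat. Origin: near the middle of its length. Leave it.

How it is judged:
By the outcome, as a careful person would: the job done as asked, in the order asked, and still so for the second after the job is handed in, with the robot touching nothing.
It also fails if it takes over 128 s, if anything falls off the work surface, if the arm or the gripper's body presses on something with over 40 N, if the wrist force passes 120 N, or if a joint passes its speed limit or range.

ROBOT

A 6-joint arm with a two-finger parallel gripper is mounted at the origin on the work surface. World frame = base frame: x ahead of the robot, y to its left, z up, the work surface at z = 0. Lengths are in m, angles in rad, forces in N, time in s.
With the tool pointing down it reaches from about 0.3 to 0.875 m from the base axis. Payload 6.4 kg.
Tool frame: the origin (TCP) lies at the very end of the fingers, on their centre line; the grasp point (between the pads) lies 19 mm behind it; z points along the fingers, y is the line along which they close (so a half turn about z gives the same grasp; the last joint's range is limited). The gripper opens to 85 mm and grips with 20 to 120 N. Pads are 22 mm wide; open, the fingers measure 114 mm over their backs; the gripper's body (76 mm by 85 mm) begins 54 mm behind the grasp point. The pads swing forward as they close: fully open they stand 13 mm farther back than shut.
Start: joints at [1.09, 0.181, 1.607, -0, 1.354, -0.206], TCP at [0.156, 0.553, 0.231] pointing down, gripper open.
Joint ranges: [-2.99, 2.99], [-0.89, 2.07], [0.3, 2.58], [-1.14, 4.28], [0, 2.63], [-3.12, 3.12]. Speed limits (rad/s): [2.57, 2.57, 3.01, 3.14, 3.14, 3.14].

INTERFACE

Orientations are given as a unit quaternion [w, x, y, z].
In Python, from bench import * gives the robot as it stands. The module is installed in compiled form; this text tells all that it offers.
- The arm moves only by the tool arm_command, never from a script. Its arguments are lists of equal length, an entry for each row: "dp": the shift along the tool's x, y, z in units of 0.25 m (1.0 is 0.25 m), a list of three; "turn": the turn, a rotation vector about the tool's x, y, z in units of 30 degrees (1.0 is 30 degrees), a list of three; "jaw": the opening, from 0 (shut) to 1 (fully open). A call has 1 to 5 rows; each row is the pose to reach, as a shift and turn from the pose commanded when the call began, along the tool's axes at that moment; what a row does not reach only later rows make up. A row lasts 1/8 s, in which the tool goes at most 62.5 mm and 10.7 degrees, less where a joint would pass 70% of its speed; a pose out of reach is approached as far as the arm can. A call with a number of a shift or a turn outside -1 to 1 is refused whole. A call with a gripper value outside its range is refused whole. The fingers move at their own pace and stop on an object; the grip force is fixed at half the most. Time passes only in rows, so rows that repeat a pose let the fingers close. It gives the time, the measured TCP pose, the force, the opening and the grip force at its end, in the units of the state.
- get_obs(): the state, without advancing time (a new reading comes with each control period).
- camera(name): name is "side" or "top"; returns the picture (480x640x3 uint8, blue, green, red); there is no depth.
- get_calibration(name): a dict with "camera_matrix" (3x3 intrinsics, pixels), "R" (3x3) and "t" (3): a world point X has camera coordinates R X + t. Camera axes: x right, y down, z forward; pixel columns grow to the right and rows downward; lengths in m; the calibration is good to about 2 mm. A picture is of the moment at which its call begins. get_calibration takes no time and is no camera call.
- hand_in(): hands the job in; it is judged then, once.
The state is a dict: "time_s": time; "q": joint angles; "dq": joint speeds; "joint_efforts": joint torques, N m; "eef_pos": TCP position; "eef_rot": TCP orientation; "wrist_force": force on the tool from outside, world axes, zero at the start; "torque": the same for the moment, N m; "opening": opening from 0.0 (shut) to 1.0 (fully open); "grasp_force": force on a finger pad.
Only numpy, scipy, OpenCV 4.12 (cv2) and the standard library are available. Lean on these libraries where they do the work, as an engineer would, in place of code of your own. Each camera call takes 0.05 s, during which the arm holds its last target. There are 200 camera calls.

## Working session

There is one attempt and no reset: what is moved stays moved. The work goes in short steps, Python scripts to look and compute and a tool call to move; the robot and the scene stay as the last step left them, time stands still between calls to the robot, and variables do not carry over. Pictures are saved under pics/ and viewed, at most 14 in all, crops included, and the job is handed in when it is done.

Besides the shell and the picture viewer there is one more tool, called after "Call:" by a JSON object that holds its "method" and its "body". arm_command: Moves the arm, as the interface text tells. Its arguments: {"type":"object","properties":{"dp":{"type":"array"},"turn":{"type":"array"},"jaw":{"type":"array"}},"required":["dp","turn","jaw"]}

```bash
mkdir -p pics
python3 - <<'E'
from bench import *
import cv2
for n in("top","side"):
    cv2.imwrite(f"pics/{n}0.png",camera(n)); c=get_calibration(n); print(n,c)
o=get_obs(); print(o)
E
```

```text
top {'camera_matrix': array([[591.50434019,   0.        , 310.2670986 ],
       [  0.        , 591.50434019, 237.41070044],
       [  0.        ,   0.        ,   1.        ]]), 'R': array([[ 0.01570257, -0.99957619, -0.02451272],
       [-0.98437255, -0.01115392, -0.17574493],
       [ 0.17539703,  0.0268893 , -0.9841305 ]]), 't': array([0.00971876, 0.53088559, 1.345355  ])}
side {'camera_matrix': array([[438.3689484 ,   0.        , 317.45184314],
       [  0.        , 438.3689484 , 241.32067736],
       [  0.        ,   0.        ,   1.        ]]), 'R': array([[ 0.99631184, -0.08377534,  0.01855812],
       [-0.05429554, -0.78298778, -0.61966292],
       [ 0.06644325,  0.61636989, -0.78464862]]), 't': array([-0.52719493,  0.05147936,  0.9723327 ])}
{'time_s': 0.1, 'q': array([ 1.08969925e+00,  1.81470858e-01,  1.60790057e+00,  2.19847077e-05,
        1.35377885e+00, -2.06301842e-01]), 'dq': array([-0.00030816, -0.00345544, -0.00070768,  0.00148157,  0.00085183,
       -0.00033288]), 'joint_efforts': array([ 7.44212539e-04, -4.45872867e+01, -3.52243245e+01, -8.86796556e-05,
        4.08734384e-03, -2.71199519e-05]), 'eef_pos': array([0.15577438, 0.55299369, 0.23047552]), 'eef_rot': array([-2.72543449e-04,  1.36968035e-01,  9.90575162e-01, -7.29646927e-04]), 'wrist_force': array([ 0.15732735, -0.31398796, -0.33942005]), 'torque': array([-0.01705702, -0.00891615,  0.00790593]), 'grasp_force': 0.0, 'opening': 0.9965747865004264}
```

View pics/top0.png

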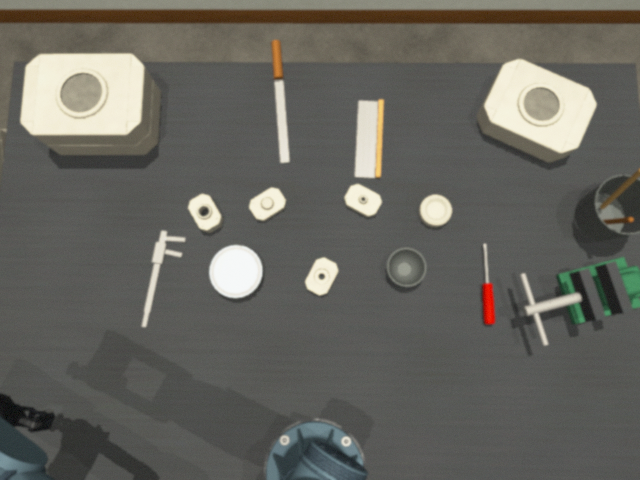

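View pics/side0.png

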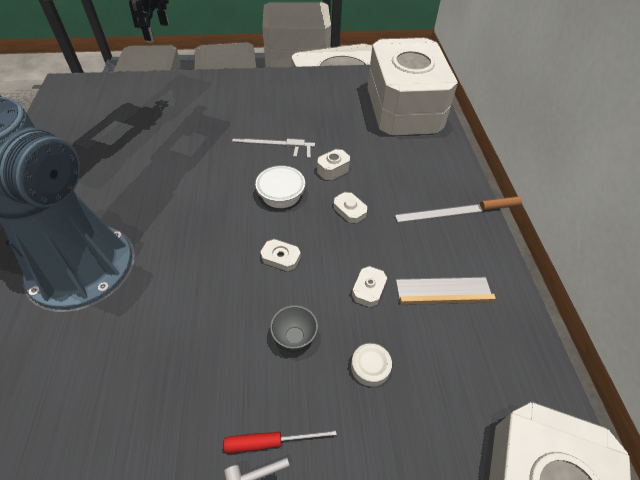

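The top view shows belly (205,213), foot (267,204), neck (363,200), cap (321,276), wheel (236,271), puck (436,210) and bowl (406,268). In the side view they are at belly (333,163), foot (350,207), cap (280,255), neck (369,286) and wheel (280,187). Next I'll fit block outlines to both views.

```bash
cat > h.py <<'E'
from bench import *
import cv2, numpy as np
from scipy.optimize import least_squares
from scipy.spatial import ConvexHull
def proj(n,P):
    c=get_calibration(n); Y=np.asarray(P)@c["R"].T+c["t"]; u=Y@c["camera_matrix"].T
    return u[:,:2]/u[:,2:]
def contour(img,uv,thr=95,s=4):
    # outline of the bright blob at uv, in original pixel coordinates
    x0,y0=int(uv[0])-45,int(uv[1])-45
    g=cv2.cvtColor(img[y0:y0+90,x0:x0+90],cv2.COLOR_BGR2GRAY)
    g=cv2.resize(g,None,fx=s,fy=s,interpolation=cv2.INTER_CUBIC)
    cs,_=cv2.findContours((g>thr).astype(np.uint8),cv2.RETR_EXTERNAL,cv2.CHAIN_APPROX_NONE)
    p=((uv[0]-x0)*s,(uv[1]-y0)*s)
    k=max(cs,key=lambda k:cv2.pointPolygonTest(k,p,True))
    return (cv2.convexHull(k)[:,0]+.5)/s-.5+[x0,y0], k
def solid(x,y,z,a,h,boss,ch):
    L,W=.042,.029
    o=np.array([[L,W-ch],[L-ch,W],[ch-L,W],[-L,W-ch],[-L,ch-W],[ch-L,-W],[L-ch,-W],[L,ch-W]])
    P=[np.c_[o,np.full(8,v)] for v in(0,h)]
    if boss:
        t=np.linspace(0,6.28,24); P.append(np.c_[boss/2*np.cos(t),boss/2*np.sin(t),0*t+h+.008])
    P=np.vstack(P); c,s=np.cos(a),np.sin(a)
    return np.c_[P[:,:2]@np.array([[c,s],[-s,c]])+[x,y],P[:,2]+z]
def disc(x,y,z,r): 
    t=np.linspace(0,6.28,60); return np.c_[x+r*np.cos(t),y+r*np.sin(t),0*t+z]
def dists(cnt,pts):
    hull=cv2.convexHull((pts*64).astype(np.float32))
    return [cv2.pointPolygonTest(hull,(float(u*64),float(v*64)),True)/64 for u,v in cnt]
def resample(c,n=80):
    c=np.vstack([c,c[:1]]); d=np.r_[0,np.cumsum(np.linalg.norm(np.diff(c,axis=0),axis=1))]
    t=np.linspace(0,d[-1],n,endpoint=False); return np.c_[np.interp(t,d,c[:,0]),np.interp(t,d,c[:,1])]
SH=dict(foot=(.020,.026),belly=(.038,.034),neck=(.022,.018),cap=(.020,0))
def fit(imgs,seeds,h,boss,x0):
    C={n:resample(contour(imgs[n],seeds[n])[0]) for n in seeds}
    f=lambda p:np.concatenate([dists(C[n],proj(n,solid(*p[:4],h,boss,p[4]))) for n in C])
    r=least_squares(f,x0,x_scale=[.01,.01,.01,.3,.01],diff_step=1e-4,loss="soft_l1",f_scale=.5)
    return r.x,np.sqrt(np.mean(r.fun**2))
def ray(n,uv,z):
    c=get_calibration(n); d=c["R"].T@np.linalg.inv(c["camera_matrix"])@[*uv,1]; o=-c["R"].T@c["t"]
    return o+d*(z-o[2])/d[2]
E
cat > m.py <<'E'
from h import *
im={n:cv2.imread(f"pics/{n}0.png") for n in("top","side")}
S=dict(foot=((267,204),(350,207),25),belly=((205,213),(333,163),-65),neck=((363,200),(369,286),-20),cap=((321,276),(280,255),60))
for k,(t,s,a) in S.items():
    h,b=SH[k]; g=ray("top",t,h); best=None
    for da in (-90,-45,0,45):
        for seeds in [dict(top=t,side=s)]:
            r=fit(im,seeds,h,b,[g[0],g[1],0,np.radians(da),.015])
            if best is None or r[1]<best[1]: best=r
    p,e=best; print(k,np.round(p,4),"deg",round(np.degrees(p[3])%180,1),"rms px",round(e,2))
C={n:resample(contour(im[n],uv)[0]) for n,uv in dict(top=(236,271),side=(280,187)).items()}
for n in C: print(n,cv2.fitEllipse(C[n].astype(np.float32)))
def f(p): # upper disc alone in the top view; compare
    return np.concatenate([dists(C[n],proj(n,np.vstack([disc(p[0],p[1],p[2],.062),disc(p[0],p[1],p[2]-.008,.062)]))) for n in C])
r=least_squares(f,[.37,.12,.04],x_scale=.01,diff_step=1e-4,loss="soft_l1",f_scale=.5); print("wheel",r.x,np.sqrt(np.mean(r.fun**2)))
a=cv2.resize(im["top"][180:310,180:390],None,fx=3.8,fy=3.8,interpolation=cv2.INTER_CUBIC); cv2.imwrite("pics/c1.png",a[:600,:800])
a=cv2.resize(im["side"][140:310,245:400],None,fx=3.5,fy=3.5,interpolation=cv2.INTER_CUBIC); cv2.imwrite("pics/c2.png",a[:600,:800])
E
python3 m.py
```

```text
foot [ 6.2040e-01  1.2520e-01  2.0000e-04 -1.0011e+00  1.0100e-02] deg 122.6 rms px 0.91
belly [ 5.9510e-01  2.7670e-01 -1.9000e-03 -2.6324e+00  1.1400e-02] deg 29.2 rms px 0.92
neck [ 0.6308 -0.1093  0.0043  1.0834  0.0109] deg 62.1 rms px 1.01
cap [ 4.442e-01 -9.400e-03  3.000e-04 -4.944e-01  9.300e-03] deg 151.7 rms px 1.15
top ((235.009765625, 270.6421203613281), (55.16701889038086, 56.455657958984375), 57.383094787597656)
side ((280.0563659667969, 185.21670532226562), (42.98436737060547, 50.38362121582031), 88.52007293701172)
wheel [0.45107347 0.19038809 0.04147517] 2.031182087721276
```

View pics/c1.png

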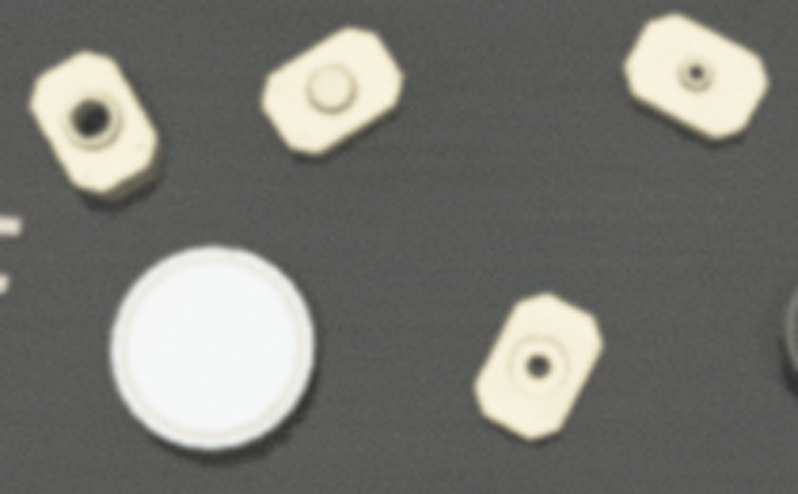

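View pics/c2.png

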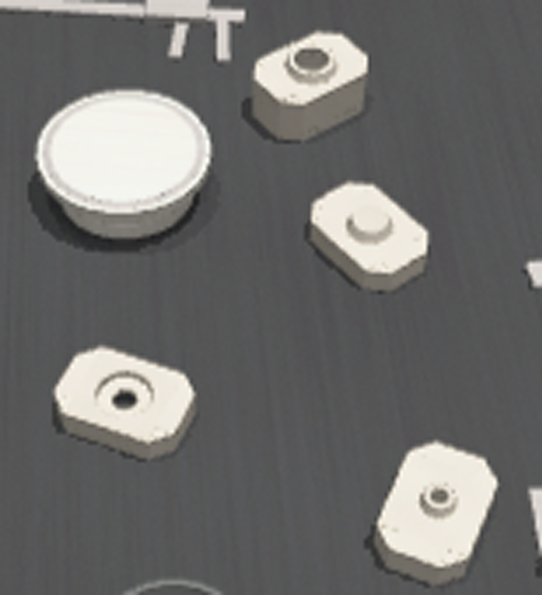

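Outlines and yaws agree with the crops, but the residuals are too large because the optimiser's steps are badly scaled. I'll rescale the parameters and measure the wheel from its top rim.

```bash
python3 - <<'E'
s=open("h.py").read()
i=s.index("    f=lambda p"); j=s.index("def ray")
s=s[:i]+'''    sc=np.array([.01,.01,.01,.1,.01]); x0=np.array(x0)
    f=lambda q:np.concatenate([dists(C[n],proj(n,solid(*(x0+q*sc)[:4],h,boss,(x0+q*sc)[4]))) for n in C])
    J=lambda q:np.array([(f(q+.03*e)-f(q-.03*e))/.06 for e in np.eye(5)]).T
    r=least_squares(f,np.zeros(5),jac=J,loss="soft_l1",f_scale=.5)
    return x0+r.x*sc,np.sqrt(np.mean(r.fun**2))
'''+s[j:]
open("h.py","w").write(s)
m=open("m.py").read(); i=m.index("C={n"); m=m[:i].replace("(-90,-45,0,45)","(0,)").replace("np.radians(da)","np.radians(YAW[k])")
m=m.replace("S=dict","YAW=dict(foot=122,belly=31,neck=64,cap=152)\nS=dict",1)
m+='''
    for sd in ("top","side"):
        C=resample(contour(im[sd],dict(top=t,side=s)[sd])[0]); d=np.array(dists(C,proj(sd,solid(*p[:4],h,b,p[4])))); print("  ",sd,d.mean().round(2),d.std().round(2))
        # single view fit at z=0
'''
open("m.py","w").write(m)
E
cat >> m.py <<'E'
# wheel: white top by bright threshold, both views
C={n:resample(contour(im[n],uv,thr)[0]) for n,uv,thr in(("top",(236,271),150),("side",(280,184),195))}
for n in C: print(n,cv2.fitEllipse(C[n].astype(np.float32)))
e={n:np.array(cv2.fitEllipse(C[n].astype(np.float32))[0]) for n in C}
g=lambda p:np.concatenate([proj(n,[p])[0]-e[n] for n in e])
r=least_squares(g,[.45,.19,.04]); print("wheel",r.x.round(4),r.fun.round(2), ray("top",e["top"],.04),ray("side",e["side"],.04))
E
python3 m.py
```

```text
Traceback (most recent call last):
  File "m.py", line 9, in <module>
    r=fit(im,seeds,h,b,[g[0],g[1],0,np.radians(YAW[k]),.015])
  File "h.py", line 39, in fit
    r=least_squares(f,np.zeros(5),jac=J,loss="soft_l1",f_scale=.5)
  File "h.py", line 38, in <lambda>
    J=lambda q:np.array([(f(q+.03*e)-f(q-.03*e))/.06 for e in np.eye(5)]).T
                                     ~^^^^^^^^^
  File "h.py", line 37, in <lambda>
    f=lambda q:np.concatenate([dists(C[n],proj(n,solid(*(x0+q*sc)[:4],h,boss,(x0+q*sc)[4]))) for n in C])
                                          ~~~~^^^^^^^^^^^^^^^^^^^^^^^^^^^^^^^^^^^^^^^^^^^^^
  File "h.py", line 6, in proj
    c=get_calibration(n); Y=np.asarray(P)@c["R"].T+c["t"]; u=Y@c["camera_matrix"].T
ValueError: time passes only in moves, steps and waits
```

```bash
sed -i 's/^import cv2, numpy as np/import cv2, numpy as np\nCAL={n:get_calibration(n) for n in("top","side")}/; s/c=get_calibration(n)/c=CAL[n]/' h.py; python3 m.py
```

```text
foot [6.204e-01 1.253e-01 1.000e-04 2.140e+00 1.000e-02] deg 122.6 rms px 0.91
   top -1.06 0.62
   side -0.06 0.37
belly [ 0.5952  0.2769 -0.0023  0.5046  0.0114] deg 28.9 rms px 0.93
   top -0.9 0.79
   side -0.23 0.47
neck [ 0.6308 -0.1093  0.0043  1.0834  0.011 ] deg 62.1 rms px 1.01
   top -1.12 0.74
   side -0.15 0.46
cap [ 4.4410e-01 -1.0800e-02  2.5000e-03  2.6414e+00  9.6000e-03] deg 151.3 rms px 1.16
   top -1.42 0.65
   side -0.06 0.47
top ((235.31651306152344, 270.95361328125), (52.852020263671875, 54.1097412109375), 50.223731994628906)
side ((279.88433837890625, 182.95216369628906), (34.593441009521484, 49.383888244628906), 87.27735900878906)
wheel [0.4506 0.1928 0.0349] [-0.   -0.02 -0.02  0.01] [0.44991739 0.19202243 0.04      ] [0.45071786 0.18760341 0.04      ]
```

```bash
sed -i 's/C={n:resample(contour(imgs\[n\],seeds\[n\])/C={n:resample(contour(imgs[n],seeds[n],TH[n])/; s/^SH=/TH=dict(top=150,side=90)\nSH=/' h.py; sed -i 's/contour(im\[sd\],dict(top=t,side=s)\[sd\])/contour(im[sd],dict(top=t,side=s)[sd],TH[sd])/' m.py
cat >> m.py <<'E'
for n in("top","side"):
    for p in((.45,.192,.04),(.4507,.188,.04)):
        q=proj(n,disc(*p,.062)); print(n,p,q.min(0).round(1),q.max(0).round(1), "seen",C[n].min(0).round(1),C[n].max(0).round(1))
    c=contour(im[n],dict(top=(236,271),side=(280,184))[n],100)[0]; print("thr100",c.min(0),c.max(0))
print(im["side"][160:215:2,280,1])
E
python3 m.py
```

```text
foot [ 6.2080e-01  1.2540e-01 -3.0000e-04  2.1581e+00  1.2000e-02] deg 123.6 rms px 0.4
   top 0.05 0.37
   side -0.36 0.24
belly [ 0.5944  0.2752 -0.0008  0.5212  0.0126] deg 29.9 rms px 0.84
   top 0.4 0.94
   side -0.5 0.33
neck [ 0.6313 -0.1085  0.0029  1.0793  0.0124] deg 61.8 rms px 0.53
   top 0.09 0.42
   side -0.43 0.43
cap [ 4.4420e-01 -9.9000e-03  1.5000e-03  2.6555e+00  1.1300e-02] deg 152.1 rms px 0.47
   top -0.25 0.27
   side -0.44 0.34
top ((235.31651306152344, 270.95361328125), (52.852020263671875, 54.1097412109375), 50.223731994628906)
side ((279.88433837890625, 182.95216369628906), (34.593441009521484, 49.383888244628906), 87.27735900878906)
wheel [0.4506 0.1928 0.0349] [-0.   -0.02 -0.02  0.01] [0.44991739 0.19202243 0.04      ] [0.45071786 0.18760341 0.04      ]
top (0.45, 0.192, 0.04) [209.1 244.9] [261.6 297.3] seen [208.6 244.4] [261.9 297.6]
top (0.4507, 0.188, 0.04) [210.8 244.6] [263.3 297.1] seen [208.6 244.4] [261.9 297.6]
thr100 [207.375 243.125] [262.875 298.375]
side (0.45, 0.192, 0.04) [254.5 164.8] [304.5 199.8] seen [255.4 165.9] [304.4 200.1]
side (0.4507, 0.188, 0.04) [254.7 165.9] [304.9 201. ] seen [255.4 165.9] [304.4 200.1]
thr100 [254.125 164.625] [305.375 207.125]
[ 86  86  87 216 233 243 241 243 243 243 245 244 243 245 243 244 244 245
 245 214 223 117 132 123  54  45  78  88]
```

```bash
for t in 125 140; do sed -i "s/^TH=.*/TH=dict(top=$t,side=108)/" h.py; python3 m.py | head -12; done; python3 -c "
import cv2
i=cv2.imread('pics/top0.png'); print(i[195:236:2,212,1], i[195:236:2,272,1])"
```

```text
foot [6.2070e-01 1.2540e-01 7.0000e-04 2.1487e+00 1.2100e-02] deg 123.1 rms px 0.65
   top -0.37 0.36
   side 0.39 0.66
belly [ 0.5958  0.2767 -0.0016  0.5197  0.0145] deg 29.8 rms px 0.77
   top -0.18 0.68
   side 0.09 0.82
neck [ 0.6311 -0.1088  0.0036  1.0854  0.0129] deg 62.2 rms px 0.49
   top -0.35 0.44
   side 0.03 0.41
cap [ 4.4430e-01 -9.7000e-03  2.6000e-03  2.6508e+00  1.1500e-02] deg 151.9 rms px 0.72
   top -0.66 0.28
   side 0.48 0.54
foot [6.2080e-01 1.2540e-01 5.0000e-04 2.1506e+00 1.2700e-02] deg 123.2 rms px 0.6
   top -0.15 0.34
   side 0.33 0.68
belly [ 0.5958  0.2763 -0.0013  0.5228  0.0151] deg 30.0 rms px 0.76
   top 0.03 0.69
   side 0.03 0.82
neck [ 0.6312 -0.1086  0.0033  1.0849  0.0133] deg 62.2 rms px 0.41
   top -0.12 0.41
   side -0.02 0.39
cap [ 4.4430e-01 -9.8000e-03  2.5000e-03  2.6571e+00  1.1900e-02] deg 152.2 rms px 0.61
   top -0.44 0.21
   side 0.44 0.56
[ 92  94 128 191 234 239 236 225 213 215 232 239 240 242 242 235 159 102
  86  63  79] [242 240 223 210 204 181 198 235 241 222 127  70  78  87  91  85  86  90
  91  90  87]
```

Measurements hold up: all bases are within 3 mm of the bench, the residuals are about 0.5 px, and the yaws are stable.

- Foot: (0.6207, 0.1254), 123°
- Belly: (0.5955, 0.2763), 30°
- Neck: (0.6312, -0.1087), 62°
- Cap: (0.4443, -0.0098), 152°
- Wheel: (0.450, 0.191), top at 0.04

Next is a move planner.

```bash
cat > p.py <<'E'
# usage: p.py x,y,z,phi ...  -> dp/turn for consecutive calls, from the measured pose
from bench import get_obs
import numpy as np, sys
from scipy.spatial.transform import Rotation as Ro
o=get_obs(); p=o["eef_pos"]; R=Ro.from_quat(np.roll(o["eef_rot"],-1)).as_matrix()
phi=np.degrees(np.arctan2(R[1,0],R[0,0]))
print("t",round(o["time_s"],2),"pos",p.round(4),"phi",phi.round(2),"tilt",np.degrees(np.arccos(-R[2,2])).round(2),"F",o["wrist_force"].round(2),"open",round(o["opening"],3),"gf",round(o["grasp_force"],1))
for a in sys.argv[1:]:
    x,y,z,f=map(float,a.split(",")); c,s=np.cos(np.radians(f)),np.sin(np.radians(f))
    T=np.array([[c,s,0],[s,-c,0],[0,0,-1.]])
    dp=np.round(R.T@(np.array([x,y,z])-p)/.25,3); tu=np.round(np.degrees(Ro.from_matrix(R.T@T).as_rotvec())/30,3)
    print(a,"dp",dp.tolist(),"turn",tu.tolist(),"rows",max(np.linalg.norm(dp)*4,np.linalg.norm(tu)*30/10.7).round(1))
    p=p+R@dp*.25; R=R@Ro.from_rotvec(np.radians(tu*30)).as_matrix()
E
python3 p.py .32,.40,.20,143 .48,.255,.17,123 .6207,.1254,.12,123
```

```text
t 0.1 pos [0.1558 0.553  0.2305] phi 164.26 tilt 0.09 F [ 0.16 -0.31 -0.34] open 0.997 gf 0.0
.32,.40,.20,143 dp [-0.798, -0.411, 0.122] turn [-0.003, -0.0, 0.709] rows 3.6
.48,.255,.17,123 dp [-0.86, -0.077, 0.12] turn [-0.0, -0.0, 0.666] rows 3.5
.6207,.1254,.12,123 dp [-0.742, 0.189, 0.2] turn [-0.0, -0.0, 0.0] rows 3.2
```

Call:
{"method": "arm_command", "body": {"dp": [[-0.8,-0.41,0.12],[-0.8,-0.41,0.12],[-0.8,-0.41,0.12],[-0.8,-0.41,0.12]], "turn": [[0,0,0.7],[0,0,0.7],[0,0,0.7],[0,0,0.7]], "jaw": [1,1,1,1]}}

```text
time_s: 0.6
eef_pos: [0.322, 0.3984, 0.2005]
eef_rot: [-0.0, 0.316, 0.949, -0.001]
wrist_force: [0.3, 0.2, -0.9]
opening: 1.001
grasp_force: 0.0
```

Call:
{"method": "arm_command", "body": {"dp": [[-0.86,-0.08,0.12],[-0.86,-0.08,0.12],[-0.86,-0.08,0.12],[-0.86,-0.08,0.12]], "turn": [[0,0,0.67],[0,0,0.67],[0,0,0.67],[0,0,0.67]], "jaw": [1,1,1,1]}}

```text
time_s: 1.1
eef_pos: [0.4827, 0.2533, 0.1704]
eef_rot: [-0.0, 0.477, 0.879, -0.0]
wrist_force: [-0.7, -0.5, 0.3]
opening: 0.997
grasp_force: 0.0
```

Call:
{"method": "arm_command", "body": {"dp": [[-0.74,0.19,0.2],[-0.74,0.19,0.2],[-0.74,0.19,0.2],[-0.74,0.19,0.2],[-0.74,0.19,0.2]], "turn": [[0,0,0],[0,0,0],[0,0,0],[0,0,0],[0,0,0]], "jaw": [1,1,1,1,1]}}

```text
time_s: 1.72
eef_pos: [0.6214, 0.1266, 0.1204]
eef_rot: [-0.001, 0.477, 0.879, -0.0]
wrist_force: [0.1, 0.5, 0.4]
opening: 1.0
grasp_force: 0.0
```

```bash
python3 p.py .6207,.1254,.12,123.2 .6207,.1254,.003,123.2; python3 -c "
from bench import *
import cv2
t=camera('top')[130:260,200:340]; s=camera('side')[100:290,270:450]
a=cv2.resize(t,(400,372)); b=cv2.resize(s,(380,400)); import numpy as np
a=cv2.copyMakeBorder(a,0,28,0,0,0); cv2.imwrite('pics/a1.png',np.hstack([a,b]))"
```

```text
t 1.73 pos [0.6214 0.1266 0.1204] phi 123.09 tilt 0.11 F [0.08 0.46 0.43] open 1.0 gf 0.0
.6207,.1254,.12,123.2 dp [-0.002, -0.005, 0.002] turn [-0.003, -0.003, -0.004] rows 0.0
.6207,.1254,.003,123.2 dp [-0.0, -0.0, 0.468] turn [0.0, 0.0, 0.0] rows 1.9
```

View pics/a1.png

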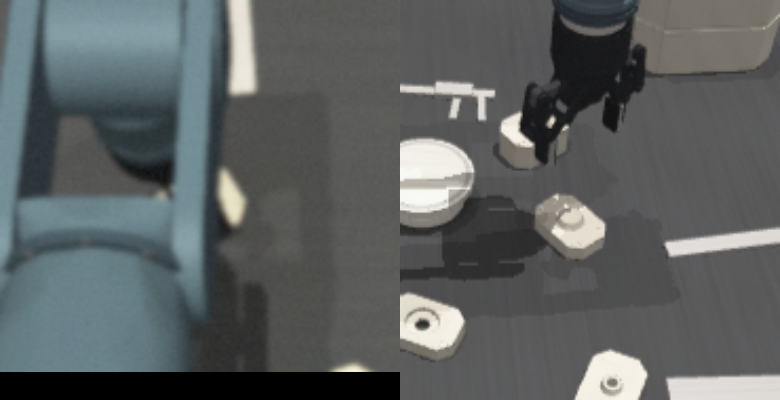

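The crop shows the gripper above the foot (570,225), with its fingers straddling the short width. The arm hides the top view here. I'll descend and grip.

Call:
{"method": "arm_command", "body": {"dp": [[0,0,0.2],[0,-0.004,0.36],[0,-0.005,0.44],[0,-0.005,0.468],[0,-0.005,0.468]], "turn": [[0,0,0],[0,0,0],[0,0,0],[0,0,0],[0,0,0]], "jaw": [1,1,1,1,1]}}

```text
time_s: 2.45
eef_pos: [0.6216, 0.1267, 0.0053]
eef_rot: [0.001, 0.476, 0.88, 0.0]
wrist_force: [-0.0, -0.9, -0.3]
opening: 1.002
grasp_force: 0.0
```

Call:
{"method": "arm_command", "body": {"dp": [[0,0,0],[0,0,0],[0,0,0],[0,0,0],[0,0,0]], "turn": [[0,0,0],[0,0,0],[0,0,0],[0,0,0],[0,0,0]], "jaw": [0.75,0.7,0.65,0.5,0.3]}}

```text
time_s: 3.08
eef_pos: [0.6219, 0.1262, 0.006]
eef_rot: [0.001, 0.476, 0.879, 0.0]
wrist_force: [-1.8, 0.1, 7.3]
opening: 0.664
grasp_force: 62.6
```

Call:
{"method": "arm_command", "body": {"dp": [[0,0,0],[0,0,0],[0,0,0],[0,0,0],[0,0,0]], "turn": [[0,0,0],[0,0,0],[0,0,0],[0,0,0],[0,0,0]], "jaw": [0,0,0,0,0]}}

```text
time_s: 3.7
eef_pos: [0.6218, 0.1262, 0.006]
eef_rot: [0.001, 0.476, 0.879, 0.0]
wrist_force: [-1.9, -0.5, 7.1]
opening: 0.658
grasp_force: 62.6
```

The foot is gripped at an opening of 0.66, which matches its 58 mm width. Lifting.

Call:
{"method": "arm_command", "body": {"dp": [[0,0,-0.03],[0,0,-0.12],[0,0,-0.3],[0,0,-0.5],[0,0,-0.5]], "turn": [[0,0,0],[0,0,0],[0,0,0],[0,0,0],[0,0,0]], "jaw": [0,0,0,0,0]}}

```text
time_s: 4.32
eef_pos: [0.625, 0.1265, 0.1366]
eef_rot: [0.005, 0.476, 0.879, 0.003]
wrist_force: [0.0, -0.1, -1.5]
opening: 0.656
grasp_force: 64.5
```

```bash
python3 p.py .45,.191,.13,150 .45,.191,.06,150
```

```text
t 4.33 pos [0.625  0.1265 0.1366] phi 123.16 tilt 0.68 F [ 0.03 -0.11 -1.53] open 0.656 gf 64.5
.45,.191,.13,150 dp [0.599, -0.445, 0.018] turn [0.016, 0.016, -0.895] rows 3.0
.45,.191,.06,150 dp [0.0, 0.0, 0.28] turn [-0.0, 0.0, 0.0] rows 1.1
```

Call:
{"method": "arm_command", "body": {"dp": [[0.15,-0.11,0],[0.35,-0.26,0],[0.52,-0.38,0],[0.593,-0.432,0],[0.593,-0.432,0]], "turn": [[0,0,-0.25],[0,0,-0.55],[0,0,-0.8],[0,0,-0.895],[0,0,-0.895]], "jaw": [0,0,0,0,0]}}

```text
time_s: 4.95
eef_pos: [0.4476, 0.1919, 0.1292]
eef_rot: [-0.0, 0.258, 0.966, -0.0]
wrist_force: [0.0, 0.0, -0.7]
opening: 0.656
grasp_force: 64.5
```

Call:
{"method": "arm_command", "body": {"dp": [[0,0,0],[0,0,0],[0,0,0]], "turn": [[0,0,0],[0,0,0],[0,0,0]], "jaw": [0,0,0]}}

```text
time_s: 5.32
eef_pos: [0.45, 0.1909, 0.1292]
eef_rot: [-0.0, 0.259, 0.966, -0.0]
wrist_force: [0.3, -0.2, -0.7]
opening: 0.658
grasp_force: 64.5
```

```bash
python3 p.py .45,.191,.13,150 .45,.191,.06,150
```

```text
t 5.33 pos [0.45   0.1909 0.1292] phi 149.94 tilt 0.01 F [ 0.34 -0.21 -0.73] open 0.658 gf 64.5
.45,.191,.13,150 dp [0.0, 0.0, -0.003] turn [-0.0, -0.0, -0.002] rows 0.0
.45,.191,.06,150 dp [0.0, 0.0, 0.28] turn [-0.0, -0.0, 0.0] rows 1.1
```

Call:
{"method": "arm_command", "body": {"dp": [[0,0,0.12],[0,0,0.22],[0,0,0.28],[0,0,0.305],[0,0,0.309]], "turn": [[0,0,0],[0,0,0],[0,0,0],[0,0,0],[0,0,0]], "jaw": [0,0,0,0,0]}}

```text
time_s: 5.95
eef_pos: [0.4497, 0.1913, 0.0521]
eef_rot: [0.0, 0.259, 0.966, 0.0]
wrist_force: [-0.1, 0.0, -1.6]
opening: 0.657
grasp_force: 64.5
```

Call:
{"method": "arm_command", "body": {"dp": [[0,0,0.004],[0,0,0.008],[0,0,0.012],[0,0,0.016],[0,0,0.016]], "turn": [[0,0,0],[0,0,0],[0,0,0],[0,0,0],[0,0,0]], "jaw": [0,0,0,0,0]}}

```text
time_s: 6.58
eef_pos: [0.4493, 0.1913, 0.048]
eef_rot: [-0.0, 0.259, 0.966, -0.0]
wrist_force: [0.8, -0.2, -1.4]
opening: 0.659
grasp_force: 64.5
```

Call:
{"method": "arm_command", "body": {"dp": [[0,0,0.003],[0,0,0.006],[0,0,0.008],[0,0,0.008]], "turn": [[0,0,0],[0,0,0],[0,0,0],[0,0,0]], "jaw": [0,0,0,0]}}

```text
time_s: 7.08
eef_pos: [0.4494, 0.1913, 0.0461]
eef_rot: [-0.0, 0.259, 0.966, -0.0]
wrist_force: [-0.2, 0.1, -0.3]
opening: 0.657
grasp_force: 64.5
```

Call:
{"method": "arm_command", "body": {"dp": [[0,0,0.003],[0,0,0.006],[0,0,0.006]], "turn": [[0,0,0],[0,0,0],[0,0,0]], "jaw": [0,0,0]}}

```text
time_s: 7.45
eef_pos: [0.4494, 0.1914, 0.0459]
eef_rot: [-0.0, 0.259, 0.966, -0.0]
wrist_force: [-6.7, -1.8, 15.8]
opening: 0.661
grasp_force: 66.4
```

Contact came at TCP z = 0.046, as predicted. I'll ease the pressure, open slowly and retreat.

Call:
{"method": "arm_command", "body": {"dp": [[0,0,-0.004],[0,0,-0.004],[0,0,-0.004],[0,0,-0.004],[0,0,-0.004]], "turn": [[0,0,0],[0,0,0],[0,0,0],[0,0,0],[0,0,0]], "jaw": [0.6,0.7,0.8,0.95,1]}}

```text
time_s: 8.07
eef_pos: [0.4494, 0.1913, 0.0454]
eef_rot: [-0.0, 0.259, 0.966, -0.0]
wrist_force: [-0.1, 0.2, -0.4]
opening: 1.001
grasp_force: 0.0
```

Call:
{"method": "arm_command", "body": {"dp": [[0,0,0],[0,0,-0.05],[0,0,-0.2],[0,0,-0.44],[0,0,-0.44]], "turn": [[0,0,0],[0,0,0],[0,0,0],[0,0,0],[0,0,0]], "jaw": [1,1,1,1,1]}}

```text
time_s: 8.7
eef_pos: [0.4534, 0.1921, 0.1616]
eef_rot: [0.005, 0.259, 0.966, 0.002]
wrist_force: [-0.4, -0.5, 0.0]
opening: 0.999
grasp_force: 0.0
```

```bash
python3 p.py .5955,.2763,.165,178 .5955,.2763,.12,210
```

```text
t 8.7 pos [0.4534 0.1921 0.1616] phi 150.02 tilt 0.65 F [-0.37 -0.51  0.05] open 0.999 gf 0.0
.5955,.2763,.165,178 dp [-0.324, 0.576, -0.007] turn [0.009, 0.02, -0.933] rows 2.6
.5955,.2763,.12,210 dp [-0.0, -0.0, 0.18] turn [0.0, -0.0, -1.066] rows 3.0
```

Call:
{"method": "arm_command", "body": {"dp": [[-0.336,0.587,0],[-0.336,0.587,0],[-0.336,0.587,0],[-0.336,0.587,0]], "turn": [[0,0,-0.93],[0,0,-0.93],[0,0,-0.93],[0,0,-0.93]], "jaw": [1,1,1,1]}}

```text
time_s: 9.2
eef_pos: [0.5969, 0.2774, 0.1543]
eef_rot: [-0.0, 0.018, 1.0, -0.0]
wrist_force: [-0.0, 0.1, -0.3]
opening: 0.999
grasp_force: 0.0
```

Call:
{"method": "arm_command", "body": {"dp": [[0,0,0.14],[0,0,0.14],[0,0,0.14],[0,0,0.14],[0,0,0.14]], "turn": [[0,0,-1],[0,0,-1],[0,0,-1],[0,0,-1],[0,0,-1]], "jaw": [1,1,1,1,1]}}

```text
time_s: 9.82
eef_pos: [0.595, 0.2762, 0.1207]
eef_rot: [-0.0, -0.239, 0.971, -0.0]
wrist_force: [0.4, -0.1, 1.0]
opening: 1.001
grasp_force: 0.0
```

```bash
python3 p.py .5955,.2763,.05,210 .5955,.2763,.022,210; python3 -c "
from bench import *
import cv2
t=camera('top')[160:310,180:340]; s=camera('side')[130:230,240:400]
a=cv2.resize(t,(400,375),interpolation=2); b=cv2.resize(s,(400,250),interpolation=2); import numpy as np
b=cv2.copyMakeBorder(b,0,125,0,0,0); cv2.imwrite('pics/a2.png',np.hstack([a,b]))"
```

```text
t 9.82 pos [0.595  0.2762 0.1207] phi -152.29 tilt 0.01 F [ 0.4  -0.09  0.95] open 1.001 gf 0.0
.5955,.2763,.05,210 dp [-0.002, -0.0, 0.283] turn [0.0, -0.0, -0.076] rows 1.1
.5955,.2763,.022,210 dp [0.0, -0.0, 0.112] turn [0.0, -0.0, -0.0] rows 0.4
```

View pics/a2.png

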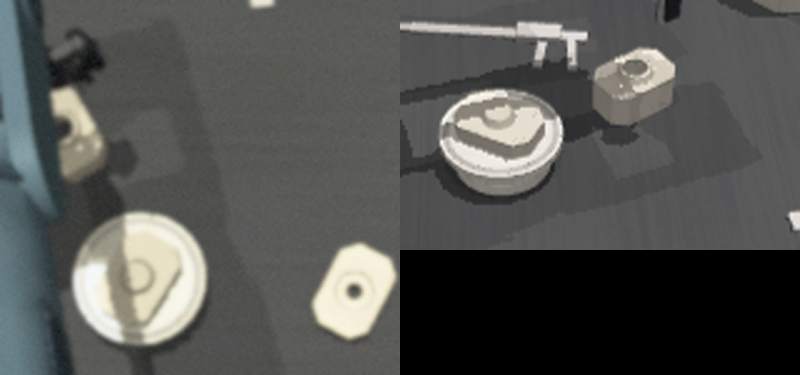

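The foot stands upright in the middle of the disc: its boss is at about (235,271) px and the disc centre is at about (235,271). Now I'll pick up the belly.

Call:
{"method": "arm_command", "body": {"dp": [[-0.001,0,0.16],[-0.002,0,0.32],[-0.002,0,0.41],[-0.002,0,0.442],[-0.002,0,0.442]], "turn": [[0,0,-0.076],[0,0,-0.076],[0,0,-0.076],[0,0,-0.076],[0,0,-0.076]], "jaw": [1,1,1,1,1]}}

```text
time_s: 10.55
eef_pos: [0.5964, 0.2768, 0.0105]
eef_rot: [0.0, -0.26, 0.966, -0.0]
wrist_force: [0.5, -0.2, 0.5]
opening: 0.998
grasp_force: 0.0
```

Call:
{"method": "arm_command", "body": {"dp": [[0,0,0],[0,0,0],[0,0,0],[0,0,0],[0,0,0]], "turn": [[0,0,0],[0,0,0],[0,0,0],[0,0,0],[0,0,0]], "jaw": [0.8,0.75,0.7,0.6,0.4]}}

```text
time_s: 11.18
eef_pos: [0.5971, 0.2769, 0.0115]
eef_rot: [0.001, -0.26, 0.966, -0.0]
wrist_force: [0.3, -1.0, 5.3]
opening: 0.667
grasp_force: 65.8
```

Call:
{"method": "arm_command", "body": {"dp": [[0,0,0],[0,0,0],[0,0,0],[0,0,0],[0,0,0]], "turn": [[0,0,0],[0,0,0],[0,0,0],[0,0,0],[0,0,0]], "jaw": [0,0,0,0,0]}}

```text
time_s: 11.8
eef_pos: [0.5971, 0.2769, 0.0115]
eef_rot: [0.001, -0.26, 0.966, -0.0]
wrist_force: [-0.1, -1.7, 6.2]
opening: 0.67
grasp_force: 65.8
```

```bash
python3 p.py .5955,.2763,.14,210 .45,.191,.15,180 .45,.191,.15,150
```

```text
t 11.8 pos [0.5971 0.2769 0.0115] phi -149.81 tilt 0.14 F [-0.13 -1.7   6.18] open 0.67 gf 65.8
.5955,.2763,.14,210 dp [0.006, 0.001, -0.514] turn [-0.002, 0.004, 0.006] rows 2.1
.45,.191,.15,180 dp [0.674, -0.005, -0.04] turn [0.001, 0.0, 1.0] rows 2.8
.45,.191,.15,150 dp [0.0, 0.0, -0.0] turn [-0.0, 0.0, 1.0] rows 2.8
```

The belly is gripped at 0.67. I'll lift it and carry it to the wheel.

Call:
{"method": "arm_command", "body": {"dp": [[0,0,-0.03],[0,0,-0.15],[0,0,-0.35],[0,0,-0.5],[0,0,-0.52]], "turn": [[0,0,0],[0,0,0],[0,0,0],[0,0,0],[0,0,0]], "jaw": [0,0,0,0,0]}}

```text
time_s: 12.42
eef_pos: [0.5978, 0.2773, 0.1437]
eef_rot: [0.003, -0.26, 0.965, 0.0]
wrist_force: [0.9, -0.3, -0.6]
opening: 0.667
grasp_force: 64.9
```

Call:
{"method": "arm_command", "body": {"dp": [[0.15,0,0],[0.38,0,0],[0.57,0,0],[0.67,-0.005,0],[0.67,-0.005,0]], "turn": [[0,0,0.25],[0,0,0.5],[0,0,0.8],[0,0,1],[0,0,1]], "jaw": [0,0,0,0,0]}}

```text
time_s: 13.05
eef_pos: [0.4492, 0.1907, 0.1383]
eef_rot: [-0.002, -0.001, 1.0, -0.0]
wrist_force: [-0.3, 0.2, -1.4]
opening: 0.664
grasp_force: 64.8
```

Call:
{"method": "arm_command", "body": {"dp": [[0,0,0],[0,0,0],[0,0,0],[0,0,0],[0,0,0]], "turn": [[0,0,0.3],[0,0,0.6],[0,0,0.9],[0,0,1],[0,0,1]], "jaw": [0,0,0,0,0]}}

```text
time_s: 13.68
eef_pos: [0.452, 0.1917, 0.1392]
eef_rot: [-0.001, 0.256, 0.967, -0.0]
wrist_force: [0.0, -0.1, -1.4]
opening: 0.666
grasp_force: 64.9
```

```bash
python3 p.py .4502,.1909,.14,150 .4502,.1909,.085,150
```

```text
t 13.68 pos [0.452  0.1917 0.1392] phi 150.29 tilt 0.07 F [ 0.05 -0.12 -1.41] open 0.666 gf 64.9
.4502,.1909,.14,150 dp [0.005, -0.006, -0.003] turn [-0.001, -0.002, 0.01] rows 0.0
.4502,.1909,.085,150 dp [-0.0, -0.0, 0.22] turn [-0.0, 0.0, -0.0] rows 0.9
```

Now down to just above the boss, with a look before the fit.

Call:
{"method": "arm_command", "body": {"dp": [[0.005,-0.006,0.08],[0.005,-0.006,0.15],[0.005,-0.006,0.2],[0.005,-0.006,0.2],[0.005,-0.006,0.2]], "turn": [[0,0,0.01],[0,0,0.01],[0,0,0.01],[0,0,0.01],[0,0,0.01]], "jaw": [0,0,0,0,0]}}

```text
time_s: 14.3
eef_pos: [0.4505, 0.1908, 0.0905]
eef_rot: [0.0, 0.26, 0.966, 0.0]
wrist_force: [0.3, 0.3, -1.2]
opening: 0.669
grasp_force: 64.8
```

```bash
python3 p.py .4502,.1909,.0755,150; python3 -c "
from bench import *
import cv2
t=camera('top')[220:320,180:290]; s=camera('side')[120:220,220:340]
a=cv2.resize(t,(390,355),interpolation=2); b=cv2.resize(s,(410,342),interpolation=2); import numpy as np
b=cv2.copyMakeBorder(b,0,13,0,0,0); cv2.imwrite('pics/a3.png',np.hstack([a,b]))"
```

```text
t 14.3 pos [0.4505 0.1908 0.0905] phi 149.91 tilt 0.04 F [ 0.26  0.28 -1.25] open 0.669 gf 64.8
.4502,.1909,.0755,150 dp [0.001, -0.0, 0.06] turn [0.001, 0.001, -0.003] rows 0.2
```

View pics/a3.png

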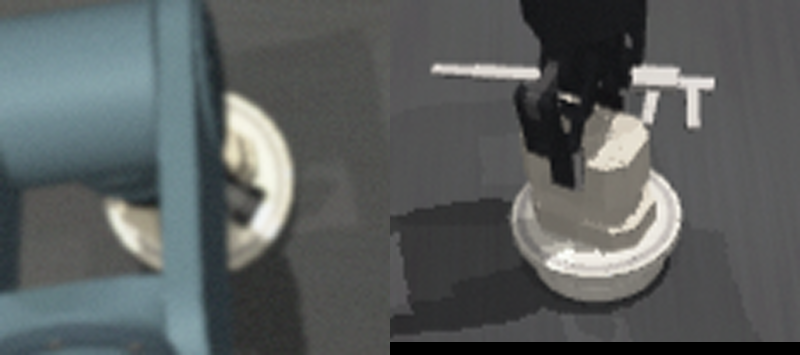

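The belly hangs above the foot with its long sides parallel; the foot's edge shows at (630,215). Lowering gently.

Call:
{"method": "arm_command", "body": {"dp": [[0.001,0,0.016],[0.001,0,0.032],[0.001,0,0.048],[0.001,0,0.06],[0.001,0,0.06]], "turn": [[0,0,0],[0,0,0],[0,0,0],[0,0,0],[0,0,0]], "jaw": [0,0,0,0,0]}}

```text
time_s: 15.02
eef_pos: [0.4495, 0.1908, 0.0747]
eef_rot: [-0.0, 0.26, 0.966, -0.0]
wrist_force: [0.8, 0.4, -1.3]
opening: 0.666
grasp_force: 64.8
```

Call:
{"method": "arm_command", "body": {"dp": [[0,0,0.003],[0,0,0.006],[0,0,0.009],[0,0,0.012],[0,0,0.012]], "turn": [[0,0,0],[0,0,0],[0,0,0],[0,0,0],[0,0,0]], "jaw": [0,0,0,0,0]}}

```text
time_s: 15.65
eef_pos: [0.4498, 0.1908, 0.0721]
eef_rot: [0.0, 0.26, 0.966, 0.0]
wrist_force: [-0.2, 0.0, -0.8]
opening: 0.665
grasp_force: 64.8
```

Call:
{"method": "arm_command", "body": {"dp": [[0,0,0.003],[0,0,0.005],[0,0,0.006],[0,0,0.006]], "turn": [[0,0,0],[0,0,0],[0,0,0],[0,0,0]], "jaw": [0,0,0,0]}}

```text
time_s: 16.15
eef_pos: [0.4499, 0.1909, 0.0714]
eef_rot: [0.0, 0.26, 0.966, -0.0]
wrist_force: [-4.3, -0.5, 8.4]
opening: 0.67
grasp_force: 66.1
```

Contact came at 0.0714 against a predicted 0.0715, so the belly is fully seated. I'll release and go to the neck.

Call:
{"method": "arm_command", "body": {"dp": [[0,0,-0.002],[0,0,-0.002],[0,0,-0.002],[0,0,-0.002],[0,0,-0.002]], "turn": [[0,0,0],[0,0,0],[0,0,0],[0,0,0],[0,0,0]], "jaw": [0.6,0.7,0.8,0.95,1]}}

```text
time_s: 16.77
eef_pos: [0.4498, 0.1908, 0.071]
eef_rot: [-0.0, 0.26, 0.966, -0.0]
wrist_force: [0.6, 0.2, -0.5]
opening: 1.002
grasp_force: 0.0
```

Call:
{"method": "arm_command", "body": {"dp": [[0,0,0],[0,0,-0.05],[0,0,-0.2],[0,0,-0.4],[0,0,-0.4]], "turn": [[0,0,0],[0,0,0],[0,0,0],[0,0,0],[0,0,0]], "jaw": [1,1,1,1,1]}}

```text
time_s: 17.4
eef_pos: [0.4531, 0.1914, 0.1763]
eef_rot: [0.004, 0.26, 0.966, 0.002]
wrist_force: [-0.2, -0.1, 0.4]
opening: 1.001
grasp_force: 0.0
```

Call:
{"method": "arm_command", "body": {"dp": [[0,0,0],[0,0,0]], "turn": [[0,0,0],[0,0,0]], "jaw": [1,1]}}

```text
time_s: 17.65
eef_pos: [0.4488, 0.1907, 0.1699]
eef_rot: [-0.001, 0.26, 0.966, -0.0]
wrist_force: [0.3, 0.6, 0.7]
opening: 1.001
grasp_force: 0.0
```

```bash
python3 p.py .53,.04,.16,121 .6312,-.1087,.13,92 .6312,-.1087,.10,62.2
```

```text
t 17.65 pos [0.4488 0.1907 0.1699] phi 149.88 tilt 0.14 F [0.3  0.58 0.68] open 1.001 gf 0.0
.53,.04,.16,121 dp [-0.583, -0.358, 0.039] turn [-0.004, -0.003, 0.963] rows 2.7
.6312,-.1087,.13,92 dp [-0.719, 0.041, 0.12] turn [0.0, 0.0, 0.966] rows 2.9
.6312,-.1087,.10,62.2 dp [0.0, -0.0, 0.12] turn [0.0, -0.0, 0.994] rows 2.8
```

Call:
{"method": "arm_command", "body": {"dp": [[-0.583,-0.358,0.04],[-0.583,-0.358,0.04],[-0.583,-0.358,0.04],[-0.583,-0.358,0.04]], "turn": [[0,0,0.963],[0,0,0.963],[0,0,0.963],[0,0,0.963]], "jaw": [1,1,1,1]}}

```text
time_s: 18.15
eef_pos: [0.5313, 0.0375, 0.1596]
eef_rot: [-0.001, 0.495, 0.869, -0.001]
wrist_force: [0.4, 0.0, -0.3]
opening: 0.997
grasp_force: 0.0
```

Call:
{"method": "arm_command", "body": {"dp": [[-0.72,0.04,0.12],[-0.72,0.04,0.12],[-0.72,0.04,0.12],[-0.72,0.04,0.12]], "turn": [[0,0,0.966],[0,0,0.966],[0,0,0.966],[0,0,0.966]], "jaw": [1,1,1,1]}}

```text
time_s: 18.65
eef_pos: [0.6322, -0.1109, 0.1283]
eef_rot: [-0.001, 0.696, 0.718, -0.001]
wrist_force: [-1.0, 1.6, 1.0]
opening: 0.997
grasp_force: 0.0
```

Call:
{"method": "arm_command", "body": {"dp": [[0,0,0.12],[0,0,0.12],[0,0,0.12],[0,0,0.12],[0,0,0.12]], "turn": [[0,0,0.99],[0,0,0.99],[0,0,0.99],[0,0,0.99],[0,0,0.99]], "jaw": [1,1,1,1,1]}}

```text
time_s: 19.27
eef_pos: [0.6318, -0.1077, 0.1009]
eef_rot: [-0.0, 0.855, 0.519, -0.0]
wrist_force: [0.2, 0.3, 0.1]
opening: 0.998
grasp_force: 0.0
```

```bash
python3 p.py .6312,-.1087,.004,62.2
cat > fs.py <<'E'
# side-view fit of a standing piece, z fixed via known height: sys.argv name x y z yaw u v
E
python3 -c "
from bench import *
import cv2
t=camera('top')[160:310,180:300]; s=camera('side')[120:320,240:440]
a=cv2.resize(t,(320,400),interpolation=2); b=cv2.resize(s,(440,440),interpolation=2); import numpy as np
a=cv2.copyMakeBorder(a,0,40,0,0,0); cv2.imwrite('pics/a4.png',np.hstack([a,b]))"; rm fs.py
```

```text
t 19.27 pos [ 0.6318 -0.1077  0.1009] phi 62.57 tilt 0.04 F [0.18 0.27 0.05] open 0.998 gf 0.0
.6312,-.1087,.004,62.2 dp [-0.005, 0.0, 0.388] turn [-0.001, -0.0, 0.012] rows 1.6
```

View pics/a4.png

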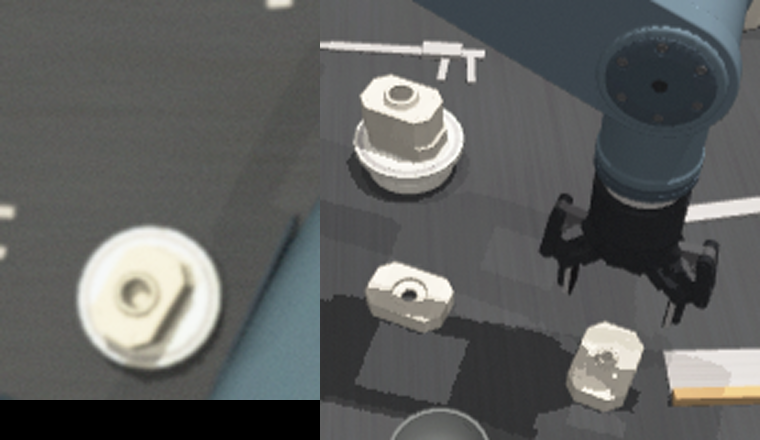

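The side crop shows the belly on the foot with a lit ledge at its right end (435,140). That could be a small offset along the length, so I'll look closer.

Run:
```python
from h import *
t=camera('top'); s=camera('side'); cv2.imwrite('pics/t5.png',t); cv2.imwrite('pics/s5.png',s)
for im,n in((t,'top'),(s,'side')):
    for pose,col in(((.4495,.1913,.04,.020,0),(0,0,255)),((.450,.191,.06,.038,0),(0,160,0))):
        x,y,z,h,b=pose
        P=proj(n,solid(x,y,z,np.radians(150),h,b,.0145))
        print(n,pose,"top centre",proj(n,[[x,y,z+h]])[0].round(1),"hull",P.min(0).round(1),P.max(0).round(1))
a=cv2.resize(t[240:305,200:275],(400,347),interpolation=2); b=cv2.resize(s[140:215,240:320],(400,375),interpolation=2)
a=cv2.copyMakeBorder(a,0,28,0,0,0); cv2.imwrite('pics/a5.png',np.hstack([a,b]))
```

```text
top (0.4495, 0.1913, 0.04, 0.02, 0) top centre [234.3 270.1] hull [217.5 251.5] [252.2 289.6]
top (0.45, 0.191, 0.06, 0.038, 0) top centre [231.9 267.8] hull [214.6 248.8] [251.3 288.7]
side (0.4495, 0.1913, 0.04, 0.02, 0) top centre [278.9 176. ] hull [261.  165.4] [297.1 192.9]
side (0.45, 0.191, 0.06, 0.038, 0) top centre [278.4 164.3] hull [259.9 153.7] [297.2 187.1]
```

View pics/a5.png

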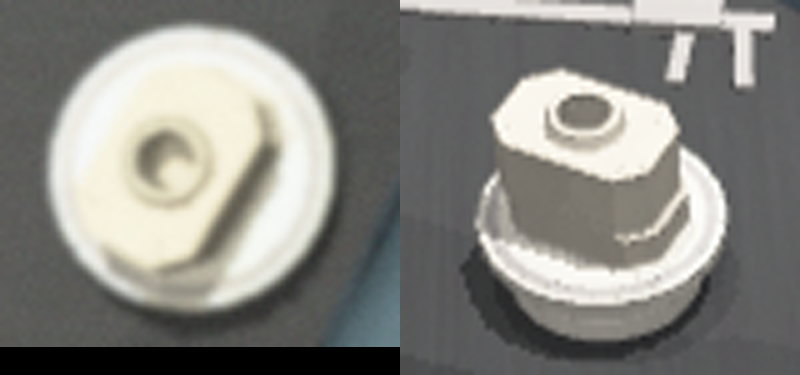

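The foot seems to stick out past the belly at the lower right. I'll measure the belly's top face in each view by its colour.

```bash
cat > tf.py <<'E'
from h import *
def face(mask,uv,er=1,s=6):
    m=cv2.erode(mask,np.ones((er,er),np.uint8)) if er>1 else mask
    n,l,st,_=cv2.connectedComponentsWithStats(m); k=l[int(uv[1]*1),int(uv[0]*1)]
    m=(l==k).astype(np.uint8)
    if er>1: m=cv2.dilate(m,np.ones((er,er),np.uint8))
    c=max(cv2.findContours(m,cv2.RETR_EXTERNAL,cv2.CHAIN_APPROX_NONE)[0],key=cv2.contourArea)
    return cv2.convexHull(c)[:,0].astype(float)
def oct(x,y,z,a,ch): return solid(x,y,z,a,0,0,ch)
def fit1(C,x0,z,ch=.0145,scale=1):
    C=[(n,resample(c)) for n,c in C]; x0=np.array(x0); sc=np.array([.01,.01,.1])
    f=lambda q:np.concatenate([dists(c,proj(n,oct(*(x0+q*sc)[:2],z,(x0+q*sc)[2],ch))) for n,c in C])
    J=lambda q:np.array([(f(q+.03*e)-f(q-.03*e))/.06 for e in np.eye(3)]).T
    r=least_squares(f,np.zeros(3),jac=J,loss="soft_l1",f_scale=.5); p=x0+r.x*sc
    return p[:2].round(4),np.degrees(p[2]).round(1),np.sqrt(np.mean(r.fun**2)).round(2),r.fun.mean().round(2)
E
python3 - <<'E'
from tf import *
s=4
def up(im,x0,y0,w,h): return cv2.resize(im[y0:y0+h,x0:x0+w],None,fx=s,fy=s,interpolation=2)
t=cv2.imread('pics/t5.png');S=cv2.imread('pics/s5.png')
a=up(t,200,240,75,65).astype(int); b=up(S,240,140,80,75)
cream=(a[...,2]-a[...,0]); print(cream[31*s,::s*3], a[31*s,::s*3,1])
m=((cream>14)&(a[...,1]>170)).astype(np.uint8)
ct=face(m,((222-200)*s,(272-240)*s),5); 
g=cv2.cvtColor(b,cv2.COLOR_BGR2GRAY); ms=(g>190).astype(np.uint8)
cs=face(ms,((265-240)*s,(166-140)*s),9)
ct=(ct+.5)/s-.5+[200,240]; cs=(cs+.5)/s-.5+[240,140]
print(ct.min(0),ct.max(0),cs.min(0),cs.max(0))
for C in([("top",ct)],[("side",cs)]): print(C[0][0],fit1(C,[.45,.19,np.radians(150)],.098))
o=np.hstack([a.astype(np.uint8)[:260],b[:260]]).copy()
cv2.polylines(o,[np.int32((ct-[200,240]+.5)*s)],1,(0,0,255)); cv2.polylines(o,[np.int32((cs-[240,140]+.5)*s+[300,0])],1,(0,0,255)); cv2.imwrite('pics/a6.png',o)
E
```

```text
[ 3  3  3  2  9  1 22 24 35 21 31 30 37 38 25 34 17 16  2  2  9  4  2  3
 -1] [ 93  92  90 159 238 247 243 243 219 119 175 234 217 201 241 229 101 147
 247 245 234 111  80  85  84]
[212.625 251.625] [253.875 291.625] [258.625 154.125] [294.375 175.125]
top (array([0.4433, 0.1898]), np.float64(141.1), np.float64(1.95), np.float64(-1.7))
side (array([0.4457, 0.1909]), np.float64(150.4), np.float64(0.18), np.float64(-0.08))
```

View pics/a6.png

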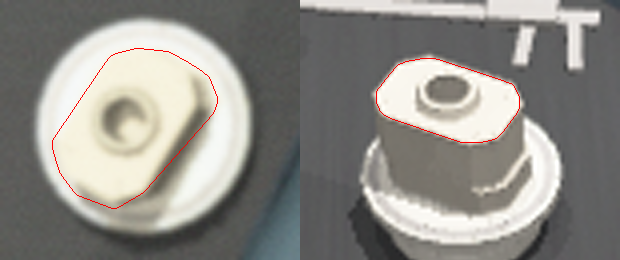

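The side fit is very good (0.18 px): the belly's centre is at (0.4457, 0.1909), about 4 mm off the tool point along the length. I'll run the same top-face fit on the original poses to see where that came from, and on the foot.

Run:
```python
from tf import *
s=4; S0=cv2.imread('pics/side0.png'); T0=cv2.imread('pics/top0.png')
def sf(im,uv,n,thr,er,z,g0,yaw):
    x0,y0=uv[0]-40,uv[1]-40
    b=cv2.resize(im[y0:y0+80,x0:x0+80],None,fx=s,fy=s,interpolation=2); g=cv2.cvtColor(b,cv2.COLOR_BGR2GRAY)
    c=(face((g>thr).astype(np.uint8),(40*s,40*s),er)+.5)/s-.5+[x0,y0]
    return fit1([(n,c)],[*g0,np.radians(yaw)],z)
for k,us,ut,z,g,yaw in(("foot",(340,203),(262,210),.02,(.6207,.1254),123.2),("belly",(323,163),(208,222),.038,(.5955,.2763),30),("neck",(362,298),(372,205),.022,(.6312,-.1087),62.2),("cap",(270,252),(317,286),.02,(.4443,-.0098),152.1)):
    print(k,"side",sf(S0,us,"side",185,5,z,g,yaw),"top",sf(T0,ut,"top",175,5,z,g,yaw))
S=cv2.imread('pics/s5.png')
print("cap now",sf(S,(270,252),"side",185,5,.02,(.4443,-.0098),152))
```

```text
foot side (array([0.6193, 0.1226]), np.float64(123.4), np.float64(0.15), np.float64(-0.01)) top (array([0.6189, 0.1245]), np.float64(123.7), np.float64(0.42), np.float64(-0.38))
belly side (array([0.5931, 0.2711]), np.float64(31.6), np.float64(0.15), np.float64(0.03)) top (array([0.5926, 0.2731]), np.float64(31.5), np.float64(0.45), np.float64(-0.41))
neck side (array([ 0.6307, -0.109 ]), np.float64(62.1), np.float64(0.2), np.float64(-0.07)) top (array([ 0.6303, -0.1076]), np.float64(62.0), np.float64(0.43), np.float64(-0.38))
cap side (array([ 0.4439, -0.0112]), np.float64(153.4), np.float64(0.2), np.float64(-0.04)) top (array([ 0.4436, -0.0098]), np.float64(153.0), np.float64(0.4), np.float64(-0.35))
cap now (array([ 0.4201, -0.0169]), np.float64(184.2), np.float64(30.34), np.float64(-29.74))
```

The new fits agree between views. The first belly estimate was about 5 mm out along its length, while the foot, neck and cap were within 2 mm. I'll go back, re-grip the belly, and shift it about 4.2 mm along its length before stacking on it.

```bash
python3 p.py .6312,-.1087,.16,92 .53,.04,.18,121 .4459,.1931,.175,150 .4459,.1931,.0712,150
```

```text
t 19.48 pos [ 0.6322 -0.1086  0.1011] phi 62.4 tilt 0.0 F [-0.21  0.53  1.78] open 0.999 gf 0.0
.6312,-.1087,.16,92 dp [-0.002, -0.003, -0.235] turn [0.0, -0.0, -0.987] rows 2.8
.53,.04,.18,121 dp [0.609, -0.384, -0.08] turn [0.0, -0.0, -0.966] rows 2.9
.4459,.1931,.175,150 dp [0.698, 0.027, 0.02] turn [0.0, 0.0, -0.967] rows 2.8
.4459,.1931,.0712,150 dp [-0.0, -0.0, 0.415] turn [0.0, 0.0, 0.0] rows 1.7
```

Call:
{"method": "arm_command", "body": {"dp": [[0,0,-0.235],[0,0,-0.235],[0,0,-0.235],[0,0,-0.235]], "turn": [[0,0,-0.987],[0,0,-0.987],[0,0,-0.987],[0,0,-0.987]], "jaw": [1,1,1,1]}}

```text
time_s: 19.98
eef_pos: [0.6322, -0.1089, 0.1599]
eef_rot: [0.0, 0.695, 0.719, 0.0]
wrist_force: [0.3, 0.3, 0.5]
opening: 1.0
grasp_force: 0.0
```

Call:
{"method": "arm_command", "body": {"dp": [[0.609,-0.384,-0.08],[0.609,-0.384,-0.08],[0.609,-0.384,-0.08],[0.609,-0.384,-0.08]], "turn": [[0,0,-0.966],[0,0,-0.966],[0,0,-0.966],[0,0,-0.966]], "jaw": [1,1,1,1]}}

```text
time_s: 20.48
eef_pos: [0.5293, 0.0429, 0.1801]
eef_rot: [-0.0, 0.492, 0.87, 0.0]
wrist_force: [0.6, -0.4, 0.6]
opening: 0.999
grasp_force: 0.0
```

Call:
{"method": "arm_command", "body": {"dp": [[0.698,0.027,0.02],[0.698,0.027,0.02],[0.698,0.027,0.02],[0.698,0.027,0.02],[0.698,0.027,0.02]], "turn": [[0,0,-0.967],[0,0,-0.967],[0,0,-0.967],[0,0,-0.967],[0,0,-0.967]], "jaw": [1,1,1,1,1]}}

```text
time_s: 21.1
eef_pos: [0.4483, 0.1926, 0.1749]
eef_rot: [0.0, 0.261, 0.965, -0.0]
wrist_force: [0.8, 0.0, 0.2]
opening: 0.994
grasp_force: 0.0
```

```bash
python3 p.py .4459,.1931,.0712,150
```

```text
t 21.1 pos [0.4483 0.1926 0.1749] phi 149.76 tilt 0.05 F [0.82 0.01 0.15] open 0.994 gf 0.0
.4459,.1931,.0712,150 dp [0.01, -0.003, 0.415] turn [-0.0, 0.002, -0.008] rows 1.7
```

Call:
{"method": "arm_command", "body": {"dp": [[0.008,-0.003,0.15],[0.008,-0.003,0.29],[0.008,-0.003,0.38],[0.008,-0.003,0.413],[0.008,-0.003,0.413]], "turn": [[0,0,-0.008],[0,0,-0.008],[0,0,-0.008],[0,0,-0.008],[0,0,-0.008]], "jaw": [1,1,1,1,1]}}

```text
time_s: 21.72
eef_pos: [0.4459, 0.1927, 0.0715]
eef_rot: [-0.0, 0.259, 0.966, -0.0]
wrist_force: [0.5, -0.2, -0.0]
opening: 0.998
grasp_force: 0.0
```

Call:
{"method": "arm_command", "body": {"dp": [[0,0,0],[0,0,0],[0,0,0],[0,0,0],[0,0,0]], "turn": [[0,0,0],[0,0,0],[0,0,0],[0,0,0],[0,0,0]], "jaw": [0.8,0.75,0.7,0.6,0.4]}}

```text
time_s: 22.35
eef_pos: [0.4458, 0.1938, 0.0725]
eef_rot: [0.001, 0.257, 0.966, 0.0]
wrist_force: [-0.4, -0.1, 6.1]
opening: 0.666
grasp_force: 65.0
```

Call:
{"method": "arm_command", "body": {"dp": [[0,0,0],[0,0,0],[0,0,-0.006],[0,0,-0.012],[0,0,-0.012]], "turn": [[0,0,0],[0,0,0],[0,0,0],[0,0,0],[0,0,0]], "jaw": [0,0,0,0,0]}}

```text
time_s: 22.98
eef_pos: [0.445, 0.1936, 0.0744]
eef_rot: [-0.0, 0.257, 0.966, -0.0]
wrist_force: [0.2, 0.7, -1.2]
opening: 0.664
grasp_force: 64.0
```

```bash
python3 p.py .4495,.1912,.0732,150
```

```text
t 22.98 pos [0.445  0.1936 0.0744] phi 150.16 tilt 0.02 F [ 0.17  0.73 -1.19] open 0.664 gf 64.0
.4495,.1912,.0732,150 dp [-0.021, 0.001, 0.005] turn [-0.0, -0.001, 0.005] rows 0.1
```

Call:
{"method": "arm_command", "body": {"dp": [[-0.006,0,0],[-0.012,0,0],[-0.018,0,0],[-0.018,0,0],[-0.018,0,0.004]], "turn": [[0,0,0],[0,0,0],[0,0,0],[0,0,0],[0,0,0]], "jaw": [0,0,0,0,0]}}

```text
time_s: 23.6
eef_pos: [0.4491, 0.1914, 0.0735]
eef_rot: [0.0, 0.258, 0.966, 0.0]
wrist_force: [-0.1, -0.3, -1.6]
opening: 0.667
grasp_force: 64.0
```

Call:
{"method": "arm_command", "body": {"dp": [[0,0,0.004],[0,0,0.008],[0,0,0.008],[0,0,0.008]], "turn": [[0,0,0],[0,0,0],[0,0,0],[0,0,0]], "jaw": [0,0,0,0]}}

```text
time_s: 24.1
eef_pos: [0.4491, 0.1914, 0.0725]
eef_rot: [-0.0, 0.257, 0.966, -0.0]
wrist_force: [-4.7, -2.1, 9.6]
opening: 0.663
grasp_force: 65.1
```

It slid freely and touched at 0.0725, the height it was gripped at. Release and return to the neck.

Call:
{"method": "arm_command", "body": {"dp": [[0,0,-0.003],[0,0,-0.003],[0,0,-0.003],[0,0,-0.003],[0,0,-0.003]], "turn": [[0,0,0],[0,0,0],[0,0,0],[0,0,0],[0,0,0]], "jaw": [0.6,0.7,0.8,0.95,1]}}

```text
time_s: 24.72
eef_pos: [0.4491, 0.1914, 0.0722]
eef_rot: [-0.0, 0.258, 0.966, 0.0]
wrist_force: [-0.3, -0.0, 0.1]
opening: 0.998
grasp_force: 0.0
```

Call:
{"method": "arm_command", "body": {"dp": [[0,0,-0.05],[0,0,-0.2],[0,0,-0.4],[0,0,-0.4],[0,0,-0.4]], "turn": [[0,0,0],[0,0,0],[0,0,0],[0,0,0],[0,0,0]], "jaw": [1,1,1,1,1]}}

```text
time_s: 25.35
eef_pos: [0.4491, 0.1914, 0.1727]
eef_rot: [0.0, 0.257, 0.966, 0.0]
wrist_force: [-0.2, -0.4, -0.2]
opening: 1.002
grasp_force: 0.0
```

Call:
{"method": "arm_command", "body": {"dp": [[-0.583,-0.358,0.04],[-0.583,-0.358,0.04],[-0.583,-0.358,0.04],[-0.583,-0.358,0.04]], "turn": [[0,0,0.963],[0,0,0.963],[0,0,0.963],[0,0,0.963]], "jaw": [1,1,1,1]}}

```text
time_s: 25.85
eef_pos: [0.5311, 0.0385, 0.1606]
eef_rot: [-0.001, 0.493, 0.87, -0.001]
wrist_force: [0.5, 0.6, 0.8]
opening: 1.003
grasp_force: 0.0
```

Call:
{"method": "arm_command", "body": {"dp": [[-0.72,0.04,0.12],[-0.72,0.04,0.12],[-0.72,0.04,0.12],[-0.72,0.04,0.12]], "turn": [[0,0,0.966],[0,0,0.966],[0,0,0.966],[0,0,0.966]], "jaw": [1,1,1,1]}}

```text
time_s: 26.35
eef_pos: [0.6327, -0.1095, 0.1294]
eef_rot: [-0.002, 0.694, 0.72, -0.001]
wrist_force: [-1.0, 0.5, 0.1]
opening: 1.001
grasp_force: 0.0
```

Call:
{"method": "arm_command", "body": {"dp": [[0,0,0.12],[0,0,0.12],[0,0,0.12],[0,0,0.12],[0,0,0.12]], "turn": [[0,0,0.99],[0,0,0.99],[0,0,0.99],[0,0,0.99],[0,0,0.99]], "jaw": [1,1,1,1,1]}}

```text
time_s: 26.98
eef_pos: [0.6325, -0.1062, 0.1021]
eef_rot: [-0.0, 0.853, 0.521, -0.0]
wrist_force: [0.7, 0.0, -0.3]
opening: 1.001
grasp_force: 0.0
```

```bash
python3 p.py .6305,-.1082,.004,62.1
python3 - <<'E'
from tf import *
t=camera('top'); S=camera('side'); cv2.imwrite('pics/t7.png',t); cv2.imwrite('pics/s7.png',S); s=4
b=cv2.resize(S[140:215,240:320],None,fx=s,fy=s,interpolation=2); g=cv2.cvtColor(b,cv2.COLOR_BGR2GRAY)
for u in((265,166),(270,168),(288,170)):
    c=(face((g>190).astype(np.uint8),((u[0]-240)*s,(u[1]-140)*s),9)+.5)/s-.5+[240,140]
    print(fit1([("side",c)],[.45,.19,np.radians(150)],.098))
a=cv2.resize(t[240:305,200:275],(400,347),interpolation=2); b=cv2.resize(S[140:215,240:320],(400,375),interpolation=2)
a=cv2.copyMakeBorder(a,0,28,0,0,0); cv2.imwrite('pics/a7.png',np.hstack([a,b]))
E
```

```text
t 26.98 pos [ 0.6325 -0.1062  0.1021] phi 62.84 tilt 0.05 F [ 0.67  0.01 -0.32] open 1.001 gf 0.0
.6305,-.1082,.004,62.1 dp [-0.011, -0.003, 0.392] turn [-0.002, -0.0, 0.025] rows 1.6
(array([0.4494, 0.1887]), np.float64(150.4), np.float64(0.21), np.float64(-0.11))
(array([0.4508, 0.1369]), np.float64(178.8), np.float64(30.08), np.float64(-29.56))
(array([0.4494, 0.1887]), np.float64(150.4), np.float64(0.21), np.float64(-0.11))
```

View pics/a7.png

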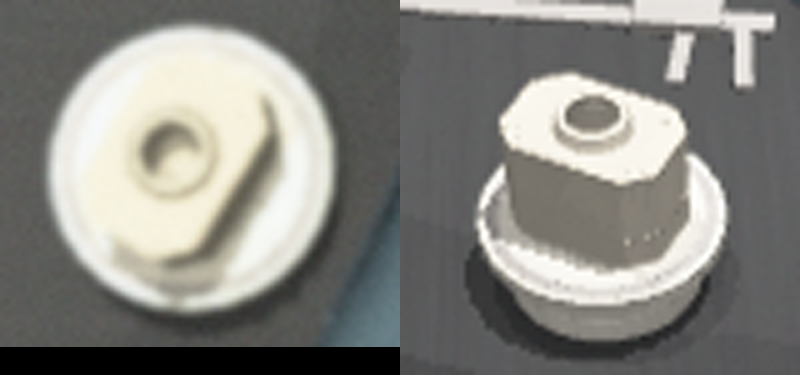

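The belly is now flush with the foot: the ledge is gone, and the fit gives (0.4494, 0.1887) with the tool at (0.4491, 0.1914). Now the neck.

Call:
{"method": "arm_command", "body": {"dp": [[-0.009,-0.003,0.15],[-0.009,-0.003,0.29],[-0.009,-0.003,0.36],[-0.009,-0.003,0.39],[-0.009,-0.003,0.39]], "turn": [[0,0,0.02],[0,0,0.02],[0,0,0.02],[0,0,0.02],[0,0,0.02]], "jaw": [1,1,1,1,1]}}

```text
time_s: 27.7
eef_pos: [0.6316, -0.1092, 0.0052]
eef_rot: [0.0, 0.857, 0.515, 0.0]
wrist_force: [-0.2, 0.1, 0.5]
opening: 1.0
grasp_force: 0.0
```

```bash
python3 p.py .6305,-.1082,.004,62.1
```

```text
t 27.7 pos [ 0.6316 -0.1092  0.0052] phi 62.0 tilt 0.03 F [-0.2   0.12  0.45] open 1.0 gf 0.0
.6305,-.1082,.004,62.1 dp [0.001, -0.006, 0.005] turn [0.001, -0.0, -0.003] rows 0.0
```

Call:
{"method": "arm_command", "body": {"dp": [[0.001,-0.005,0],[0.001,-0.005,0],[0.001,-0.005,0],[0.001,-0.005,0],[0.001,-0.005,0]], "turn": [[0,0,0],[0,0,0],[0,0,0],[0,0,0],[0,0,0]], "jaw": [0.8,0.75,0.7,0.6,0.4]}}

```text
time_s: 28.32
eef_pos: [0.6311, -0.1086, 0.0059]
eef_rot: [0.001, 0.857, 0.515, 0.001]
wrist_force: [-0.8, 0.3, 6.4]
opening: 0.659
grasp_force: 65.2
```

Call:
{"method": "arm_command", "body": {"dp": [[0,0,0],[0,0,0],[0,0,0],[0,0,0],[0,0,0]], "turn": [[0,0,0],[0,0,0],[0,0,0],[0,0,0],[0,0,0]], "jaw": [0,0,0,0,0]}}

```text
time_s: 28.95
eef_pos: [0.631, -0.1086, 0.0059]
eef_rot: [0.001, 0.857, 0.515, 0.001]
wrist_force: [-0.1, 0.4, 4.7]
opening: 0.661
grasp_force: 65.2
```

```bash
python3 p.py .6305,-.1082,.17,92 .53,.04,.17,121 .4491,.1914,.17,150
```

```text
t 28.95 pos [ 0.631  -0.1086  0.0059] phi 61.99 tilt 0.09 F [-0.14  0.42  4.67] open 0.661 gf 65.2
.6305,-.1082,.17,92 dp [0.001, -0.002, -0.656] turn [0.003, 0.0, -1.0] rows 2.8
.53,.04,.17,121 dp [0.606, -0.381, -0.0] turn [-0.0, 0.0, -0.967] rows 2.9
.4491,.1914,.17,150 dp [0.686, 0.034, -0.001] turn [-0.0, 0.0, -0.967] rows 2.7
```

Call:
{"method": "arm_command", "body": {"dp": [[0,0,-0.03],[0,0,-0.15],[0,0,-0.35],[0,0,-0.55],[0,0,-0.656]], "turn": [[0,0,0],[0,0,0],[0,0,-0.3],[0,0,-0.65],[0,0,-1]], "jaw": [0,0,0,0,0]}}

```text
time_s: 29.58
eef_pos: [0.6313, -0.1087, 0.1724]
eef_rot: [0.002, 0.693, 0.721, 0.001]
wrist_force: [0.4, -0.1, -2.0]
opening: 0.66
grasp_force: 64.4
```

Call:
{"method": "arm_command", "body": {"dp": [[0.12,-0.08,0],[0.3,-0.19,0],[0.48,-0.3,0],[0.606,-0.38,0],[0.606,-0.38,0]], "turn": [[0,0,-0.2],[0,0,-0.5],[0,0,-0.8],[0,0,-0.967],[0,0,-0.967]], "jaw": [0,0,0,0,0]}}

```text
time_s: 30.2
eef_pos: [0.5282, 0.042, 0.1686]
eef_rot: [-0.001, 0.491, 0.871, -0.0]
wrist_force: [-0.3, 0.1, -0.5]
opening: 0.657
grasp_force: 64.4
```

Call:
{"method": "arm_command", "body": {"dp": [[0.15,0.008,0],[0.35,0.017,0],[0.55,0.027,0],[0.686,0.034,0],[0.686,0.034,0]], "turn": [[0,0,-0.2],[0,0,-0.5],[0,0,-0.8],[0,0,-0.967],[0,0,-0.967]], "jaw": [0,0,0,0,0]}}

```text
time_s: 30.82
eef_pos: [0.4485, 0.1924, 0.1689]
eef_rot: [-0.0, 0.258, 0.966, 0.0]
wrist_force: [0.3, -0.4, -0.5]
opening: 0.663
grasp_force: 64.4
```

Call:
{"method": "arm_command", "body": {"dp": [[0,0,0.05],[0,0,0.08],[0,0,0.08],[0,0,0.08]], "turn": [[0,0,0],[0,0,0],[0,0,0],[0,0,0]], "jaw": [0,0,0,0]}}

```text
time_s: 31.32
eef_pos: [0.4493, 0.1907, 0.1487]
eef_rot: [-0.0, 0.259, 0.966, -0.0]
wrist_force: [0.2, -1.0, -1.2]
opening: 0.662
grasp_force: 64.4
```

```bash
python3 p.py .4492,.1914,.12,150; python3 -c "
from bench import *
import cv2,numpy as np
t=camera('top')[220:310,180:290]; s=camera('side'); cv2.imwrite('pics/s8.png',s)
b=cv2.resize(s[110:215,230:330],(500,525),interpolation=2); cv2.imwrite('pics/a8.png',b)"
```

```text
t 31.32 pos [0.4493 0.1907 0.1487] phi 149.94 tilt 0.02 F [ 0.24 -0.98 -1.2 ] open 0.662 gf 64.4
.4492,.1914,.12,150 dp [0.002, 0.002, 0.115] turn [-0.0, -0.0, -0.002] rows 0.5
```

View pics/a8.png

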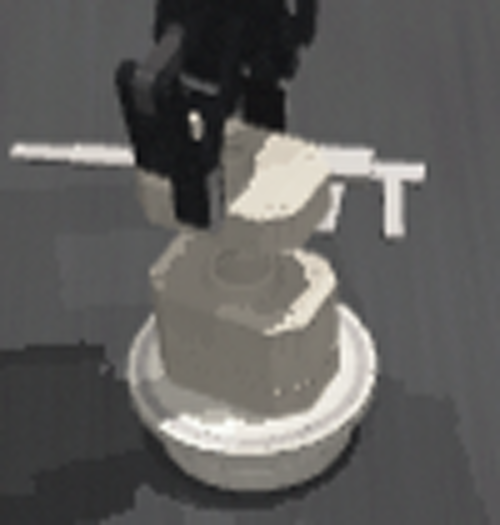

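The neck hangs over the belly, parallel to it. I'll check numerically how its ends line up along the length.

Run:
```python
from h import *
S=cv2.imread('pics/s8.png')
for nm,z,h in(("neck",.1428,.022),("belly",.06,.038)):
    P=proj("side",solid(.4492,.191,z,np.radians(150),h,0,.0145)); print(nm,P.min(0).round(1),P.max(0).round(1), "d(px)/d(1mm along)",((proj("side",solid(.4492-.000866,.1915,z,np.radians(150),h,0,.0145)).max(0)-P.max(0))).round(2))
for r in (150,151,152,153,166+14,182,184): print(r,S[r,252:266,1],S[r,290:303,1])
```

```text
neck [257.1 131.3] [296.2 160.7] d(px)/d(1mm along) [-0.39 -0.13]
belly [259.6 153.7] [296.8 187.1] d(px)/d(1mm along) [-0.37 -0.13]
150 [ 83  82  83  85  84  85  98 110 114 114 114 114  85  26] [216 141 119 120 120 124 173 211  88  89  90  91  89]
151 [ 83  81  83  84  84  84  91 106 114 114 109 111  89  24] [163 121 119 121 121 129 181 184  90  90  91  90  90]
152 [ 84  79  83  86  85  84  86 105 114 113 109 108 105  25] [120 120 122 122 122 156 217 170  89  89  91  91  91]
153 [ 83  80  82  84  84  84  85  97 113 112 108 108 107  44] [120 122 123 124 134 187 214 114  90  89  91  91  90]
180 [ 81  82  85  96 179 165 137 142 176 158 103 108 110 109] [119 120 121 122 121 119 118 129 233 234 232 199 200]
182 [ 82  88  92 116 177 147 140 160 179 176 137 108 113 108] [119 117 120 120 119 108 121 131 233 233 232 210 199]
184 [ 57  89  94 137 179 140 139 158 179 178 171 108 113 112] [121 119 119 119 118 121 126 175 231 230 229 203 195]
```

Both edges match their predictions to within about 1 mm. Lowering.

Call:
{"method": "arm_command", "body": {"dp": [[0.001,0.001,0.05],[0.001,0.002,0.1],[0.001,0.002,0.13],[0.001,0.002,0.15],[0.001,0.002,0.163]], "turn": [[0,0,0],[0,0,0],[0,0,0],[0,0,0],[0,0,0]], "jaw": [0,0,0,0,0]}}

```text
time_s: 32.05
eef_pos: [0.449, 0.1918, 0.1077]
eef_rot: [-0.0, 0.259, 0.966, -0.0]
wrist_force: [-0.0, -0.1, -0.8]
opening: 0.666
grasp_force: 64.5
```

Call:
{"method": "arm_command", "body": {"dp": [[0,0,0.003],[0,0,0.006],[0,0,0.009],[0,0,0.012],[0,0,0.012]], "turn": [[0,0,0],[0,0,0],[0,0,0],[0,0,0],[0,0,0]], "jaw": [0,0,0,0,0]}}

```text
time_s: 32.67
eef_pos: [0.4491, 0.1917, 0.105]
eef_rot: [-0.0, 0.259, 0.966, -0.0]
wrist_force: [-0.9, 0.6, -1.5]
opening: 0.659
grasp_force: 64.5
```

Call:
{"method": "arm_command", "body": {"dp": [[0,0,0.003],[0,0,0.006],[0,0,0.008],[0,0,0.008]], "turn": [[0,0,0],[0,0,0],[0,0,0],[0,0,0]], "jaw": [0,0,0,0]}}

```text
time_s: 33.17
eef_pos: [0.4492, 0.1918, 0.1039]
eef_rot: [0.0, 0.259, 0.966, 0.0]
wrist_force: [-3.3, -0.8, 7.7]
opening: 0.66
grasp_force: 65.5
```

Seated at 0.1039, exactly as predicted. I'll release and head for the cap.

Call:
{"method": "arm_command", "body": {"dp": [[0,0,-0.003],[0,0,-0.003],[0,0,-0.003],[0,0,-0.003],[0,0,-0.003]], "turn": [[0,0,0],[0,0,0],[0,0,0],[0,0,0],[0,0,0]], "jaw": [0.6,0.7,0.8,0.95,1]}}

```text
time_s: 33.8
eef_pos: [0.4491, 0.1918, 0.1038]
eef_rot: [0.0, 0.259, 0.966, -0.0]
wrist_force: [0.4, 0.0, 0.8]
opening: 0.999
grasp_force: 0.0
```

Call:
{"method": "arm_command", "body": {"dp": [[0,0,-0.05],[0,0,-0.2],[0,0,-0.38],[0,0,-0.38],[0,0,-0.38]], "turn": [[0,0,0],[0,0,0],[0,0,0],[0,0,0],[0,0,0]], "jaw": [1,1,1,1,1]}}

```text
time_s: 34.42
eef_pos: [0.449, 0.1917, 0.199]
eef_rot: [0.0, 0.259, 0.966, 0.0]
wrist_force: [0.2, -0.0, 0.1]
opening: 0.999
grasp_force: 0.0
```

```bash
python3 p.py .4437,-.0105,.17,153.2
```

```text
t 34.42 pos [0.449  0.1917 0.199 ] phi 150.01 tilt 0.03 F [ 0.2  -0.03  0.07] open 0.999 gf 0.0
.4437,-.0105,.17,153.2 dp [-0.386, -0.711, 0.116] turn [0.001, 0.001, -0.106] rows 3.3
```

Call:
{"method": "arm_command", "body": {"dp": [[-0.386,-0.711,0.116],[-0.386,-0.711,0.116],[-0.386,-0.711,0.116],[-0.386,-0.711,0.116],[-0.386,-0.711,0.116]], "turn": [[0,0,-0.106],[0,0,-0.106],[0,0,-0.106],[0,0,-0.106],[0,0,-0.106]], "jaw": [1,1,1,1,1]}}

```text
time_s: 35.05
eef_pos: [0.4427, -0.0113, 0.1684]
eef_rot: [-0.002, 0.233, 0.972, 0.0]
wrist_force: [-0.4, 0.3, 1.5]
opening: 0.997
grasp_force: 0.0
```

Call:
{"method": "arm_command", "body": {"dp": [[0,0,0.2],[0,0,0.4],[0,0,0.5],[0,0,0.5],[0,0,0.5]], "turn": [[0,0,0],[0,0,0],[0,0,0],[0,0,0],[0,0,0]], "jaw": [1,1,1,1,1]}}

```text
time_s: 35.67
eef_pos: [0.4444, -0.0098, 0.0456]
eef_rot: [0.0, 0.231, 0.973, 0.0]
wrist_force: [1.2, 0.5, 1.0]
opening: 0.996
grasp_force: 0.0
```

```bash
python3 p.py .4437,-.0105,.004,153.2;  python3 - <<'E'
from tf import *
S=camera('side'); cv2.imwrite('pics/s9.png',S); s=4
b=cv2.resize(S[130:215,240:320],None,fx=s,fy=s,interpolation=2); g=cv2.cvtColor(b,cv2.COLOR_BGR2GRAY)
for u in((265,158),(286,160)):
    c=(face((g>190).astype(np.uint8),((u[0]-240)*s,(u[1]-130)*s),9)+.5)/s-.5+[240,130]
    print(fit1([("side",c)],[.45,.19,np.radians(150)],.120))
E
```

```text
t 35.67 pos [ 0.4444 -0.0098  0.0456] phi 153.25 tilt 0.05 F [1.16 0.47 0.97] open 0.996 gf 0.0
.4437,-.0105,.004,153.2 dp [0.002, -0.004, 0.166] turn [0.001, 0.002, 0.002] rows 0.7
(array([0.4517, 0.129 ]), np.float64(181.6), np.float64(33.05), np.float64(-32.3))
(array([0.4517, 0.129 ]), np.float64(181.6), np.float64(33.05), np.float64(-32.3))
```

Call:
{"method": "arm_command", "body": {"dp": [[0.001,-0.003,0.08],[0.001,-0.003,0.14],[0.001,-0.003,0.164],[0.001,-0.003,0.164],[0.001,-0.003,0.164]], "turn": [[0,0,0],[0,0,0],[0,0,0],[0,0,0],[0,0,0]], "jaw": [1,1,1,1,1]}}

```text
time_s: 36.35
eef_pos: [0.4437, -0.0111, 0.0042]
eef_rot: [0.0, 0.232, 0.973, -0.0]
wrist_force: [0.9, -0.7, 0.0]
opening: 1.003
grasp_force: 0.0
```

Call:
{"method": "arm_command", "body": {"dp": [[0,0,0],[0,0,0],[0,0,0],[0,0,0],[0,0,0]], "turn": [[0,0,0],[0,0,0],[0,0,0],[0,0,0],[0,0,0]], "jaw": [0.8,0.75,0.7,0.6,0.4]}}

```text
time_s: 36.98
eef_pos: [0.4436, -0.011, 0.0045]
eef_rot: [0.0, 0.232, 0.973, 0.0]
wrist_force: [-2.4, 1.5, 7.9]
opening: 0.658
grasp_force: 64.3
```

Call:
{"method": "arm_command", "body": {"dp": [[0,0,0],[0,0,0],[0,0,0],[0,0,0],[0,0,0]], "turn": [[0,0,0],[0,0,0],[0,0,0],[0,0,0],[0,0,0]], "jaw": [0,0,0,0,0]}}

```text
time_s: 37.6
eef_pos: [0.4436, -0.011, 0.0045]
eef_rot: [0.0, 0.232, 0.973, 0.0]
wrist_force: [-2.1, 1.4, 9.3]
opening: 0.659
grasp_force: 64.3
```

Call:
{"method": "arm_command", "body": {"dp": [[0,0,-0.03],[0,0,-0.15],[0,0,-0.35],[0,0,-0.55],[0,0,-0.72]], "turn": [[0,0,0],[0,0,0],[0,0,0],[0,0,0],[0,0,0]], "jaw": [0,0,0,0,0]}}

```text
time_s: 38.22
eef_pos: [0.4432, -0.011, 0.186]
eef_rot: [0.001, 0.232, 0.973, -0.0]
wrist_force: [0.4, -0.9, -2.1]
opening: 0.662
grasp_force: 64.1
```

Call:
{"method": "arm_command", "body": {"dp": [[0,0,0],[0,0,0]], "turn": [[0,0,0],[0,0,0]], "jaw": [0,0]}}

```text
time_s: 38.48
eef_pos: [0.4426, -0.0108, 0.1831]
eef_rot: [-0.0, 0.232, 0.973, -0.0]
wrist_force: [0.2, -0.0, -2.0]
opening: 0.661
grasp_force: 64.2
```

```bash
python3 p.py .4491,.1917,.18,150
```

```text
t 38.48 pos [ 0.4426 -0.0108  0.1831] phi 153.19 tilt 0.05 F [ 0.21 -0.   -2.02] open 0.661 gf 64.2
.4491,.1917,.18,150 dp [0.342, 0.735, 0.013] turn [-0.001, -0.002, 0.106] rows 3.2
```

Call:
{"method": "arm_command", "body": {"dp": [[0.06,0.13,0],[0.16,0.34,0],[0.26,0.56,0],[0.342,0.735,0.013],[0.342,0.735,0.013]], "turn": [[0,0,0.106],[0,0,0.106],[0,0,0.106],[0,0,0.106],[0,0,0.106]], "jaw": [0,0,0,0,0]}}

```text
time_s: 39.1
eef_pos: [0.4477, 0.1941, 0.1781]
eef_rot: [-0.002, 0.256, 0.967, -0.001]
wrist_force: [-0.7, 0.5, -1.2]
opening: 0.658
grasp_force: 64.3
```

Call:
{"method": "arm_command", "body": {"dp": [[0,0,0.03],[0,0,0.06],[0,0,0.08],[0,0,0.08],[0,0,0.08]], "turn": [[0,0,0],[0,0,0],[0,0,0],[0,0,0],[0,0,0]], "jaw": [0,0,0,0,0]}}

```text
time_s: 39.72
eef_pos: [0.4501, 0.1912, 0.1607]
eef_rot: [0.0, 0.259, 0.966, 0.0]
wrist_force: [0.1, -0.2, -1.4]
opening: 0.662
grasp_force: 64.3
```

```bash
python3 p.py .4491,.1917,.1275,150; python3 -c "
from bench import *
import cv2,numpy as np
s=camera('side'); cv2.imwrite('pics/s10.png',s)
b=cv2.resize(s[105:215,230:330],(500,550),interpolation=2); cv2.imwrite('pics/a10.png',b)"
```

```text
t 39.73 pos [0.4501 0.1912 0.1607] phi 149.96 tilt 0.02 F [ 0.09 -0.2  -1.38] open 0.662 gf 64.3
.4491,.1917,.1275,150 dp [0.004, -0.0, 0.133] turn [0.0, 0.001, -0.001] rows 0.5
```

View pics/a10.png

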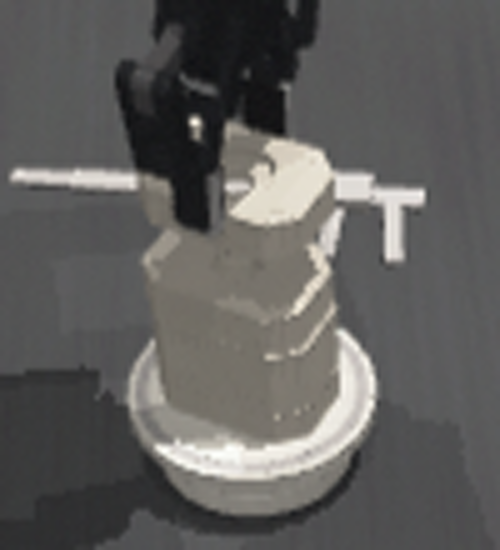

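The neck is seated on the belly, offset by about 1 px (2 mm) along the length at (300,345), well within its 4 mm of play. The cap hangs parallel above its collar, so I'll lower it.

Call:
{"method": "arm_command", "body": {"dp": [[0.001,0,0.04],[0.001,0,0.08],[0.001,0,0.105],[0.001,0,0.12],[0.001,0,0.133]], "turn": [[0,0,0],[0,0,0],[0,0,0],[0,0,0],[0,0,0]], "jaw": [0,0,0,0,0]}}

```text
time_s: 40.4
eef_pos: [0.4496, 0.1917, 0.1271]
eef_rot: [-0.0, 0.259, 0.966, -0.0]
wrist_force: [0.0, -0.4, -0.4]
opening: 0.659
grasp_force: 64.3
```

Call:
{"method": "arm_command", "body": {"dp": [[0,0,0.003],[0,0,0.006],[0,0,0.009],[0,0,0.01],[0,0,0.01]], "turn": [[0,0,0],[0,0,0],[0,0,0],[0,0,0],[0,0,0]], "jaw": [0,0,0,0,0]}}

```text
time_s: 41.02
eef_pos: [0.4496, 0.1917, 0.1248]
eef_rot: [0.0, 0.259, 0.966, -0.0]
wrist_force: [0.9, 0.7, -0.4]
opening: 0.663
grasp_force: 64.3
```

Call:
{"method": "arm_command", "body": {"dp": [[0,0,0.003],[0,0,0.006],[0,0,0.006],[0,0,0.006]], "turn": [[0,0,0],[0,0,0],[0,0,0],[0,0,0]], "jaw": [0,0,0,0]}}

```text
time_s: 41.52
eef_pos: [0.4498, 0.1917, 0.1245]
eef_rot: [0.0, 0.259, 0.966, -0.0]
wrist_force: [-4.6, -0.3, 9.3]
opening: 0.66
grasp_force: 65.5
```

Seated at 0.1245, as predicted. I'll release, back off, and inspect.

Call:
{"method": "arm_command", "body": {"dp": [[0,0,-0.003],[0,0,-0.003],[0,0,-0.003],[0,0,-0.003],[0,0,-0.003]], "turn": [[0,0,0],[0,0,0],[0,0,0],[0,0,0],[0,0,0]], "jaw": [0.6,0.7,0.8,0.95,1]}}

```text
time_s: 42.15
eef_pos: [0.4496, 0.1917, 0.124]
eef_rot: [-0.0, 0.259, 0.966, -0.0]
wrist_force: [-0.9, -0.5, -0.2]
opening: 1.002
grasp_force: 0.0
```

Call:
{"method": "arm_command", "body": {"dp": [[0,0,-0.05],[0,0,-0.2],[0,0,-0.38],[0,0,-0.38],[0,0,-0.38]], "turn": [[0,0,0],[0,0,0],[0,0,0],[0,0,0],[0,0,0]], "jaw": [1,1,1,1,1]}}

```text
time_s: 42.78
eef_pos: [0.4495, 0.1917, 0.2192]
eef_rot: [0.0, 0.259, 0.966, 0.0]
wrist_force: [0.2, 0.2, -1.1]
opening: 0.999
grasp_force: 0.0
```

Call:
{"method": "arm_command", "body": {"dp": [[-0.5,-0.9,0],[-0.5,-0.9,0],[-0.5,-0.9,0],[-0.5,-0.9,0],[-0.5,-0.9,0]], "turn": [[0,0,0],[0,0,0],[0,0,0],[0,0,0],[0,0,0]], "jaw": [1,1,1,1,1]}}

```text
time_s: 43.4
eef_pos: [0.4443, -0.0689, 0.2178]
eef_rot: [-0.001, 0.262, 0.965, -0.0]
wrist_force: [-0.7, 0.6, 0.5]
opening: 1.002
grasp_force: 0.0
```

```bash
python3 p.py .4496,.1917,.22,150
python3 - <<'E'
from tf import *
S=camera('side'); t=camera('top'); cv2.imwrite('pics/s11.png',S); s=4
g=cv2.cvtColor(cv2.resize(S[120:215,240:320],None,fx=s,fy=s,interpolation=2),cv2.COLOR_BGR2GRAY)
for er in(5,9,13):
    c=(face((g>190).astype(np.uint8),((266-240)*s,(150-120)*s),er)+.5)/s-.5+[240,120]
    print(fit1([("side",c)],[.45,.19,np.radians(150)],.140))
b=cv2.resize(S[130:210,245:315],(490,560),interpolation=2); a=cv2.resize(t[235:305,200:270],(300,300),interpolation=2)
a=cv2.copyMakeBorder(a,0,260,0,0,0); cv2.imwrite('pics/a11.png',np.hstack([a,b]))
E
```

```text
t 43.4 pos [ 0.4443 -0.0689  0.2178] phi 149.67 tilt 0.14 F [-0.68  0.63  0.46] open 1.002 gf 0.0
.4496,.1917,.22,150 dp [0.508, 0.91, -0.009] turn [-0.002, -0.004, -0.011] rows 4.2
(array([0.4524, 0.1229]), np.float64(184.1), np.float64(36.05), np.float64(-34.99))
(array([0.4524, 0.1229]), np.float64(184.1), np.float64(36.05), np.float64(-34.99))
(array([0.4524, 0.1229]), np.float64(184.1), np.float64(36.05), np.float64(-34.99))
```

View pics/a11.png

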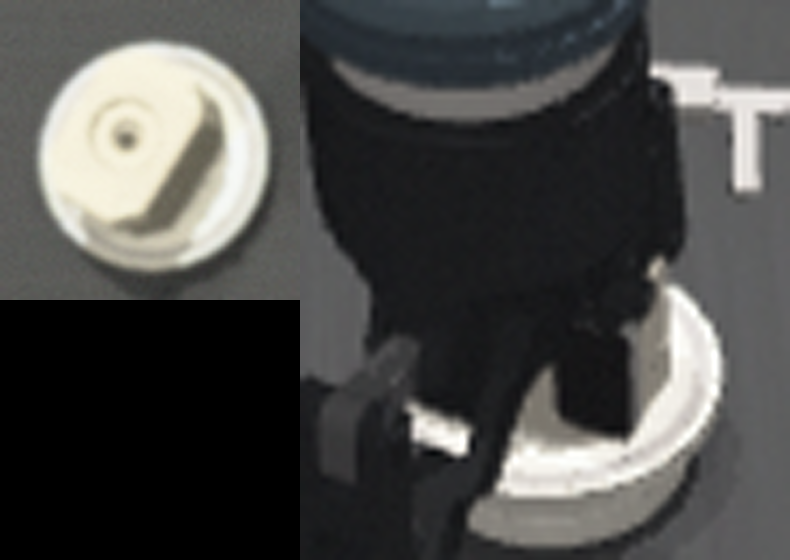

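The top view shows the cap's flat top upright and centred at (125,138), with the long sides parallel. The gripper blocks the side view, so I'll move it away and check numerically, as my picture allowance is used up.

Call:
{"method": "arm_command", "body": {"dp": [[-0.9,0.1,0],[-0.9,0.1,0],[-0.9,0.1,0],[-0.9,0.1,0],[-0.9,0.1,0]], "turn": [[0,0,0],[0,0,0],[0,0,0],[0,0,0],[0,0,0]], "jaw": [1,1,1,1,1]}}

```text
time_s: 44.12
eef_pos: [0.6541, -0.1547, 0.2166]
eef_rot: [-0.001, 0.258, 0.966, 0.0]
wrist_force: [0.3, 0.5, 0.2]
opening: 0.999
grasp_force: 0.0
```

Run:
```python
from tf import *
S=camera('side'); cv2.imwrite('pics/s12.png',S); s=4
g=cv2.cvtColor(cv2.resize(S[120:215,240:320],None,fx=s,fy=s,interpolation=2),cv2.COLOR_BGR2GRAY)
for u in((265,150),(270,148)):
    c=(face((g>190).astype(np.uint8),((u[0]-240)*s,(u[1]-120)*s),9)+.5)/s-.5+[240,120]
    print(fit1([("side",c)],[.45,.19,np.radians(150)],.140),c.min(0),c.max(0))
# right silhouette per row, seen vs. a perfectly aligned stack
P=proj("side",solid(.4494,.1887,.04,np.radians(150.4),.1,0,.0145)); print("stack hull",P.min(0).round(1),P.max(0).round(1))
G=cv2.cvtColor(S,cv2.COLOR_BGR2GRAY)
for r in range(136,200,2): print(r,G[r,255:266],G[r,289:303])
```

```text
(array([0.4401, 0.1965]), np.float64(152.8), np.float64(4.77), np.float64(-3.24)) [243.375 138.875] [297.375 162.125]
(array([0.4524, 0.1229]), np.float64(184.1), np.float64(36.05), np.float64(-34.99)) [239.625 119.625] [319.375 214.375]
stack hull [258.1 140.5] [297.1 193.7]
136 [ 99  99 100  99 100 100  99 100  97  98 100] [ 99  97  97  99 100  98  98  99  99  99  99 100  99  98]
138 [105 107 108 106  98  99  98  98  95  98  99] [138 126 125 127 127 126 115 116 116 105 108 107 106 107]
140 [231 230 230 231 231 231 231 230 211 210 210] [232 232 231 232 232 232 231 232 232 232 234 233 232 233]
142 [194 220 221 220 221 222 223 223 224 233 244] [231 231 231 231 231 231 232 232 231 231 231 231 232 232]
144 [101 100  98  81 100 100  94 127 217 248 249] [161 189 190 190 192 194 221 221 220 222 224 223 224 224]
146 [ 99 100 100 100  99 115 214 248 249 248 248] [233 232 180 156 141 115 169 148 148 137 103  99 104 104]
148 [100  99 100 104 173 248 248 248 248 248 248] [248 248 248 248 247 242 233 231 230 160  99  99  99  99]
150 [100 100 105 183 239 246 248 247 248 247 247] [247 247 247 234 
[... 1932 characters left out ...]
131 152 115 134 134 156 230 244 243 243 234 212 218]
188 [ 79 207 246 163 155 153 171 173 174 174 175] [128 126 131 132 136 185 243 243 244 242 228 213 214 244]
190 [ 61  96 190 246 204 217 219 245 198 198 196] [132 131 130 145 217 245 244 244 241 220 211 207 247 233]
192 [ 58  59  93 192 245 238 215 216 226 241 248] [169 191 217 243 243 240 233 220 212 220 243 249 182 133]
194 [ 57  60  58  86 118 167 245 243 229 213 216] [245 243 238 228 206 213 218 234 240 228 137 120 104  77]
196 [ 57  59  58  56  45  81 119 132 206 241 242] [207 192 218 225 237 241 230 203 144 136 141  59  46  79]
198 [ 57  57  58  57  45  44  47  78 123 127 127] [246 238 226 192 135 143 141 138 131 125  95  44  54  80]
```

The profile shows one straight stack with its top at the expected height. The pieces' ends agree to about 0.5–1 px (2 mm or less), and every contact height matched its prediction. Handing in.

```bash
python3 -c "
from bench import *
print(hand_in())"
```

```text
the job is handed in; nothing more can be done
None
```

I stacked the foot, belly, neck and cap in order on the middle of the turntable and handed the job in at about 44 s; each is upright, fully seated by contact height and lined up to about 2 mm, after I re-gripped the belly once to shift it about 4 mm.

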